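# Find the magazine keyed for the bonder's loader cradle

## Robot

A 6-joint arm with a two-finger parallel gripper is mounted at the origin on the work surface; the furniture and walls round the work are solid. World frame = base frame: x ahead of the robot, y to its left, z up, the work surface at z = 0. Lengths are in mm, angles in degrees, forces in N, time in s.
With the tool pointing down it reaches from about 350 to 850 mm from the base axis. Payload 8.1 kg.
Tool frame: the origin (TCP) lies midway between the tips of the shut fingers; the grasp point (between the pads) lies 19 mm behind it (r.pinch_z is the distance from the TCP to the grasp point, in mm); z points along the fingers, y is the line along which they close (so a half turn about z gives the same grasp; the last joint's range is limited). The gripper opens to 85 mm and grips with 20 to 120 N. Pads are 22 mm wide; open, the fingers measure 114 mm over their backs; the gripper's body (76 mm by 85 mm) begins 54 mm behind the grasp point. The pads swing forward as they close: fully open they stand 13 mm farther back than shut.
Start: joints at [-77.945, 7.471, 85.268, -0, 87.261, -4.893], TCP at [174.923, -573.94, 231.292] pointing down, gripper open.
Joint ranges: [-169.43, 169.43], [-51.17, 129.36], [1.28, 143.12], [-76.62, 256.62], [0, 156.53], [-152.29, 152.29]. Speed limits (degrees/s): [136.94, 136.94, 159.86, 180, 180, 180].

## Interface

Orientations are given as [roll, pitch, yaw] about the fixed x, y, z axes, in that order (R = Rz(yaw) Ry(pitch) Rx(roll)).
In Python, from bench import sensors, optics, job, r gives the robot as it stands.
- The arm moves only by the tool play_rows, never from a script. Its argument "motion" is a list that holds one entry, the list of rows, each a list of 6 numbers: the shift along the tool's x, y, z in cm, then the turn, a rotation vector about the tool's x, y, z in degrees. In form: [[[x, y, z, ax, ay, az], ...]]. A call has 1 to 5 rows; each row is the pose to reach, as a shift and turn from the pose commanded when the call began, along the tool's axes at that moment; what a row does not reach only later rows make up. A row lasts 1/10 s, in which the tool goes at most 50 mm and 8.59 degrees, less where a joint would pass 70% of its speed; a pose out of reach is approached as far as the arm can. A call with a gripper value outside its range is refused whole. "jaw" is the opening, from 0 (shut) to 1 (fully open), set as the call begins (left out, the last holds). The fingers move at their own pace and stop on an object; "squeeze" is the grip in N (left out, the last holds). Time passes only in rows, so rows that repeat a pose let the fingers close. It gives the time, the measured TCP pose, the force, the opening and the grip force at its end, in the units of the state.
- sensors.sense(): the state, without advancing time (a new reading comes with each control period).
- optics.snapshot(name): name is "side" or "top"; returns a dict with "pixels" (400x640x3 uint8, red, green, blue), "mtx" (3x3 intrinsics, pixels), "R" (3x3) and "t" (3): a world point X has camera coordinates R X + t. Camera axes: x right, y down, z forward; pixel columns grow to the right and rows downward; lengths in mm; the calibration is good to about 2 mm. A picture is of the moment at which its call begins. There is no depth.
- job.hand_in(): hands the job in; it is judged then, once.
The state is a dict: "time": time; "joint_pos": joint angles; "qd": joint speeds; "joint_efforts": joint torques, N m; "tool_pos": TCP position; "tcp_rot": TCP orientation; "ft_force": force on the tool from outside, world axes, zero at the start; "wrist_torque": the same for the moment, N m; "finger_gap": finger opening in mm; "grip_force": force on a finger pad.
Only numpy, scipy, OpenCV 4.12 (cv2) and the standard library are available. Lean on these libraries where they do the work, as an engineer would, in place of code of your own. Each camera call takes 0.05 s, during which the arm holds its last target. There are 200 camera calls.

## Task

Set up the wire-bonder's loader for the next lot: the strip magazines look alike, but only one has the key slots under its foot that match the ribs in the loader cradle, so try them in the cradle one after another until one goes fully down, and leave that one seated there. Once it is seated, move the yellow lot card from the card stand to the cradle's bar, hung astride it near the middle, and leave the blue card alone. Stand all the other magazines upright on the white shelf in one straight row, side by side and square to it, with their short ends towards the front lip and the backstop.

Things in the scene. Friction and masses are not known exactly. Their poses are not given: they have to be found in the camera images.
- magazine_1: strip magazine: grey slotted box on a black foot, 85 x 50 mm, 95 mm high over its handle, 0.3 kg; all look alike, either way round is the same. Handle along its length on top: black bar 70 mm long, 14 mm wide, 81 to 95 mm above the underside, free below it down to 65 mm. Origin: centre of the underside, x along the length, z up. Its key slots, hidden under the foot, are not known beforehand
- magazine_2: strip magazine: grey slotted box on a black foot, 85 x 50 mm, 95 mm high over its handle, 0.3 kg; all look alike, either way round is the same. Handle along its length on top: black bar 70 mm long, 14 mm wide, 81 to 95 mm above the underside, free below it down to 65 mm. Origin: centre of the underside, x along the length, z up. May be absent. Its hidden key is not known beforehand
- magazine_3: strip magazine: grey slotted box on a black foot, 85 x 50 mm, 95 mm high over its handle, 0.3 kg; all look alike, either way round is the same. Handle along its length on top: black bar 70 mm long, 14 mm wide, 81 to 95 mm above the underside, free below it down to 65 mm. Origin: centre of the underside, x along the length, z up. Its key slots, hidden under the foot, are not known beforehand
- magazine_4: strip magazine: grey slotted box on a black foot, 85 x 50 mm, 95 mm high over its handle, 0.3 kg; all look alike, either way round is the same. Handle along its length on top: black bar 70 mm long, 14 mm wide, 81 to 95 mm above the underside, free below it down to 65 mm. Origin: centre of the underside, x along the length, z up. Its key slots, hidden under the foot, are not known beforehand
- magazine_5: strip magazine: grey slotted box on a black foot, 85 x 50 mm, 95 mm high over its handle, 0.3 kg; all look alike, either way round is the same. Handle along its length on top: black bar 70 mm long, 14 mm wide, 81 to 95 mm above the underside, free below it down to 65 mm. Origin: centre of the underside, x along the length, z up. May be absent. Its hidden key is not known beforehand
- cradle_p: heavy loader cradle (6 kg); exactly one of cradle_p, _q, _r is present (they differ in key code only). Open aluminium pocket 91 x 56 mm (3 mm clearance all round a magazine), lips flared, 30 mm above its floor. Two dark ribs 8 mm high on the floor: the matching magazine goes down to the floor, others stop 8 mm higher. Origin on the table under the pocket's centre, x along its length
- cradle_p_seat (a point): centre of this cradle's pocket floor, 12 mm above the table: a fully seated magazine's origin comes here. Axes as the cradle's
- cradle_p_bar (a point): middle of the top of this cradle's card bar: level steel bar 10 mm thick, along the cradle's y between posts 100 mm apart, 95 mm from the pocket's centre on its +x side, top 123 mm above the table
- cradle_q: heavy loader cradle (6 kg); exactly one of cradle_p, _q, _r is present (they differ in key code only). Open aluminium pocket 91 x 56 mm (3 mm clearance all round a magazine), lips flared, 30 mm above its floor. Two dark ribs 8 mm high on the floor: the matching magazine goes down to the floor, others stop 8 mm higher. Origin on the table under the pocket's centre, x along its length
- cradle_q_seat (a point): centre of this cradle's pocket floor, 12 mm above the table: a fully seated magazine's origin comes here. Axes as the cradle's
- cradle_q_bar (a point): middle of the top of this cradle's card bar: level steel bar 10 mm thick, along the cradle's y between posts 100 mm apart, 95 mm from the pocket's centre on its +x side, top 123 mm above the table
- cradle_r: heavy loader cradle (6 kg); exactly one of cradle_p, _q, _r is present (they differ in key code only). Open aluminium pocket 91 x 56 mm (3 mm clearance all round a magazine), lips flared, 30 mm above its floor. Two dark ribs 8 mm high on the floor: the matching magazine goes down to the floor, others stop 8 mm higher. Origin on the table under the pocket's centre, x along its length
- cradle_r_seat (a point): centre of this cradle's pocket floor, 12 mm above the table: a fully seated magazine's origin comes here. Axes as the cradle's
- cradle_r_bar (a point): middle of the top of this cradle's card bar: level steel bar 10 mm thick, along the cradle's y between posts 100 mm apart, 95 mm from the pocket's centre on its +x side, top 123 mm above the table
- shelf: white magazine shelf, a low fixed riser: board 45 mm high, usable space 285 mm along its x by 104 mm along its y; aluminium backstop on the +y edge 44 mm above the board, 8 mm lip on the -y edge, end cheeks 20 mm above the board. Origin on the table under its centre, z up
- shelf_mid (a point): centre of the top of the shelf board, 45 mm above the table; axes as the shelf's
- card_yellow: yellow lot card, to be moved: rigid plastic saddle, two leaves 60 mm wide that hang 65 mm down either side of a bar; gap 16 mm, outside 22 mm, flared to 31 mm at the lower ends. Grip tab on top 10 mm thick (x), 32 mm wide (y), 3 to 32 mm above the origin. 0.06 kg. Origin: middle of the saddle's inner top, which rests on the bar; y along the bar, z up; both sides alike
- card_blue: blue lot card, to be left alone: rigid plastic saddle, two leaves 60 mm wide that hang 65 mm down either side of a bar; gap 16 mm, outside 22 mm, flared to 31 mm at the lower ends. Grip tab on top 10 mm thick (x), 32 mm wide (y), 3 to 32 mm above the origin. 0.06 kg. Origin: middle of the saddle's inner top, which rests on the bar; y along the bar, z up; both sides alike
- stand_bar (a point): middle of the top of the card stand's bar: level steel bar 10 mm thick, 200 mm long along this point's y, top 123 mm above the table; both cards hang on it at the start, 90 mm apart

How it is judged (in metres and radians):
On the way, in this order (a step that is already met when the one before it is completed fails the run):
1. the magazine with the matching key is fully down in the loader cradle (((horizontal distance between magazine_1 and cradle_p_seat below 0.006 m and z of magazine_1 in the frame of cradle_p_seat between -0.004 and 0.004 m and angle between the z axis of magazine_1 and the z axis of cradle_p_seat, either way round below 0.07 rad) or (horizontal distance between magazine_2 and cradle_p_seat below 0.006 m and z of magazine_2 in the frame of cradle_p_seat between -0.004 and 0.004 m and angle between the z axis of magazine_2 and the z axis of cradle_p_seat, either way round below 0.07 rad) or (horizontal distance between magazine_3 and cradle_p_seat below 0.006 m and z of magazine_3 in the frame of cradle_p_seat between -0.004 and 0.004 m and angle between the z axis of magazine_3 and the z axis of cradle_p_seat, either way round below 0.07 rad) or (horizontal distance between magazine_4 and cradle_p_seat below 0.006 m and z of magazine_4 in the frame of cradle_p_seat between -0.004 and 0.004 m and angle between the z axis of magazine_4 and the z axis of cradle_p_seat, either way round below 0.07 rad) or (horizontal distance between magazine_5 and cradle_p_seat below 0.006 m and z of magazine_5 in the frame of cradle_p_seat between -0.004 and 0.004 m and angle between the z axis of magazine_5 and the z axis of cradle_p_seat, either way round below 0.07 rad)) and ((horizontal distance between magazine_1 and cradle_q_seat below 0.006 m and z of magazine_1 in the frame of cradle_q_seat between -0.004 and 0.004 m and angle between the z axis of magazine_1 and the z axis of cradle_q_seat, either way round below 0.07 rad) or (horizontal distance between magazine_2 and cradle_q_seat below 0.006 m and z of magazine_2 in the frame of cradle_q_seat between -0.004 and 0.004 m and angle between the z axis of magazine_2 and the z axis of cradle_q_seat, either way round below 0.07 rad) or (horizontal distance between magazine_3 and cradle_q_seat below 0.006 m and z of magazine_3 in the frame of cradle_q_seat between -0.004 and 0.004 m and angle between the z axis of magazine_3 and the z axis of cradle_q_seat, either way round below 0.07 rad) or (horizontal distance between magazine_4 and cradle_q_seat below 0.006 m and z of magazine_4 in the frame of cradle_q_seat between -0.004 and 0.004 m and angle between the z axis of magazine_4 and the z axis of cradle_q_seat, either way round below 0.07 rad) or (horizontal distance between magazine_5 and cradle_q_seat below 0.006 m and z of magazine_5 in the frame of cradle_q_seat between -0.004 and 0.004 m and angle between the z axis of magazine_5 and the z axis of cradle_q_seat, either way round below 0.07 rad)) and ((horizontal distance between magazine_1 and cradle_r_seat below 0.006 m and z of magazine_1 in the frame of cradle_r_seat between -0.004 and 0.004 m and angle between the z axis of magazine_1 and the z axis of cradle_r_seat, either way round below 0.07 rad) or (horizontal distance between magazine_2 and cradle_r_seat below 0.006 m and z of magazine_2 in the frame of cradle_r_seat between -0.004 and 0.004 m and angle between the z axis of magazine_2 and the z axis of cradle_r_seat, either way round below 0.07 rad) or (horizontal distance between magazine_3 and cradle_r_seat below 0.006 m and z of magazine_3 in the frame of cradle_r_seat between -0.004 and 0.004 m and angle between the z axis of magazine_3 and the z axis of cradle_r_seat, either way round below 0.07 rad) or (horizontal distance between magazine_4 and cradle_r_seat below 0.006 m and z of magazine_4 in the frame of cradle_r_seat between -0.004 and 0.004 m and angle between the z axis of magazine_4 and the z axis of cradle_r_seat, either way round below 0.07 rad) or (horizontal distance between magazine_5 and cradle_r_seat below 0.006 m and z of magazine_5 in the frame of cradle_r_seat between -0.004 and 0.004 m and angle between the z axis of magazine_5 and the z axis of cradle_r_seat, either way round below 0.07 rad))), for 0.3 s.
2. the yellow lot card hangs astride the cradle's bar (x of card_yellow in the frame of cradle_p_bar between -0.008 and 0.008 m and y of card_yellow in the frame of cradle_p_bar between -0.035 and 0.035 m and z of card_yellow in the frame of cradle_p_bar between -0.006 and 0.006 m and angle between the z axis of card_yellow and the z axis of cradle_p_bar, either way round below 0.35 rad and x of card_yellow in the frame of cradle_q_bar between -0.008 and 0.008 m and y of card_yellow in the frame of cradle_q_bar between -0.035 and 0.035 m and z of card_yellow in the frame of cradle_q_bar between -0.006 and 0.006 m and angle between the z axis of card_yellow and the z axis of cradle_q_bar, either way round below 0.35 rad and x of card_yellow in the frame of cradle_r_bar between -0.008 and 0.008 m and y of card_yellow in the frame of cradle_r_bar between -0.035 and 0.035 m and z of card_yellow in the frame of cradle_r_bar between -0.006 and 0.006 m and angle between the z axis of card_yellow and the z axis of cradle_r_bar, either way round below 0.35 rad), for 0.3 s.
At the end, for the whole second after the job is handed in: Matching magazine upright on the cradle floor (4 mm) and centred (6 mm); yellow card astride the cradle bar, within 35 mm of its middle; every other magazine upright on the shelf, within 14 mm of its centre line and square within 0.15 rad; all at rest (all of step 1 and all of step 2 and ((x of magazine_1 in the frame of shelf_mid between -0.13 and 0.13 m and y of magazine_1 in the frame of shelf_mid between -0.014 and 0.014 m and z of magazine_1 in the frame of shelf_mid between -0.005 and 0.005 m and angle between magazine_1's own z axis and vertical below 0.07 rad and angle between the y axis of magazine_1 and the x axis of shelf, either way round below 0.15 rad) or (horizontal distance between magazine_1 and cradle_p_seat below 0.006 m and z of magazine_1 in the frame of cradle_p_seat between -0.004 and 0.004 m and angle between the z axis of magazine_1 and the z axis of cradle_p_seat, either way round below 0.07 rad) or (horizontal distance between magazine_1 and cradle_q_seat below 0.006 m and z of magazine_1 in the frame of cradle_q_seat between -0.004 and 0.004 m and angle between the z axis of magazine_1 and the z axis of cradle_q_seat, either way round below 0.07 rad) or (horizontal distance between magazine_1 and cradle_r_seat below 0.006 m and z of magazine_1 in the frame of cradle_r_seat between -0.004 and 0.004 m and angle between the z axis of magazine_1 and the z axis of cradle_r_seat, either way round below 0.07 rad)) and ((x of magazine_2 in the frame of shelf_mid between -0.13 and 0.13 m and y of magazine_2 in the frame of shelf_mid between -0.014 and 0.014 m and z of magazine_2 in the frame of shelf_mid between -0.005 and 0.005 m and angle between magazine_2's own z axis and vertical below 0.07 rad and angle between the y axis of magazine_2 and the x axis of shelf, either way round below 0.15 rad) or (horizontal distance between magazine_2 and cradle_p_seat below 0.006 m and z of magazine_2 in the frame of cradle_p_seat between -0.004 and 0.004 m and angle between the z axis of magazine_2 and the z axis of cradle_p_seat, either way round below 0.07 rad) or (horizontal distance between magazine_2 and cradle_q_seat below 0.006 m and z of magazine_2 in the frame of cradle_q_seat between -0.004 and 0.004 m and angle between the z axis of magazine_2 and the z axis of cradle_q_seat, either way round below 0.07 rad) or (horizontal distance between magazine_2 and cradle_r_seat below 0.006 m and z of magazine_2 in the frame of cradle_r_seat between -0.004 and 0.004 m and angle between the z axis of magazine_2 and the z axis of cradle_r_seat, either way round below 0.07 rad)) and ((x of magazine_3 in the frame of shelf_mid between -0.13 and 0.13 m and y of magazine_3 in the frame of shelf_mid between -0.014 and 0.014 m and z of magazine_3 in the frame of shelf_mid between -0.005 and 0.005 m and angle between magazine_3's own z axis and vertical below 0.07 rad and angle between the y axis of magazine_3 and the x axis of shelf, either way round below 0.15 rad) or (horizontal distance between magazine_3 and cradle_p_seat below 0.006 m and z of magazine_3 in the frame of cradle_p_seat between -0.004 and 0.004 m and angle between the z axis of magazine_3 and the z axis of cradle_p_seat, either way round below 0.07 rad) or (horizontal distance between magazine_3 and cradle_q_seat below 0.006 m and z of magazine_3 in the frame of cradle_q_seat between -0.004 and 0.004 m and angle between the z axis of magazine_3 and the z axis of cradle_q_seat, either way round below 0.07 rad) or (horizontal distance between magazine_3 and cradle_r_seat below 0.006 m and z of magazine_3 in the frame of cradle_r_seat between -0.004 and 0.004 m and angle between the z axis of magazine_3 and the z axis of cradle_r_seat, either way round below 0.07 rad)) and ((x of magazine_4 in the frame of shelf_mid between -0.13 and 0.13 m and y of magazine_4 in the frame of shelf_mid between -0.014 and 0.014 m and z of magazine_4 in the frame of shelf_mid between -0.005 and 0.005 m and angle between magazine_4's own z axis and vertical below 0.07 rad and angle between the y axis of magazine_4 and the x axis of shelf, either way round below 0.15 rad) or (horizontal distance between magazine_4 and cradle_p_seat below 0.006 m and z of magazine_4 in the frame of cradle_p_seat between -0.004 and 0.004 m and angle between the z axis of magazine_4 and the z axis of cradle_p_seat, either way round below 0.07 rad) or (horizontal distance between magazine_4 and cradle_q_seat below 0.006 m and z of magazine_4 in the frame of cradle_q_seat between -0.004 and 0.004 m and angle between the z axis of magazine_4 and the z axis of cradle_q_seat, either way round below 0.07 rad) or (horizontal distance between magazine_4 and cradle_r_seat below 0.006 m and z of magazine_4 in the frame of cradle_r_seat between -0.004 and 0.004 m and angle between the z axis of magazine_4 and the z axis of cradle_r_seat, either way round below 0.07 rad)) and ((x of magazine_5 in the frame of shelf_mid between -0.13 and 0.13 m and y of magazine_5 in the frame of shelf_mid between -0.014 and 0.014 m and z of magazine_5 in the frame of shelf_mid between -0.005 and 0.005 m and angle between magazine_5's own z axis and vertical below 0.07 rad and angle between the y axis of magazine_5 and the x axis of shelf, either way round below 0.15 rad) or (horizontal distance between magazine_5 and cradle_p_seat below 0.006 m and z of magazine_5 in the frame of cradle_p_seat between -0.004 and 0.004 m and angle between the z axis of magazine_5 and the z axis of cradle_p_seat, either way round below 0.07 rad) or (horizontal distance between magazine_5 and cradle_q_seat below 0.006 m and z of magazine_5 in the frame of cradle_q_seat between -0.004 and 0.004 m and angle between the z axis of magazine_5 and the z axis of cradle_q_seat, either way round below 0.07 rad) or (horizontal distance between magazine_5 and cradle_r_seat below 0.006 m and z of magazine_5 in the frame of cradle_r_seat between -0.004 and 0.004 m and angle between the z axis of magazine_5 and the z axis of cradle_r_seat, either way round below 0.07 rad)) and linear speed of each of magazine_1, magazine_2, magazine_3, magazine_4, magazine_5, card_yellow below 0.02 m/s); the robot touches nothing.
It fails at once if the blue card is taken off or knocked from its place on the stand (distance of card_blue from where it was at the start of the episode above 0.04 m).
Of cradle_p, cradle_q, cradle_r only 1 to 1 are there at a start; the rules pass over those that are not, and their reading is None.
Of magazine_2, magazine_5 only 1 to 2 are there at a start; the rules pass over those that are not, and their reading is None.
At some moment in a run one of magazine_1, magazine_2, magazine_3, magazine_4, magazine_5 may be knocked a few centimetres aside while the robot is not near it.
It also fails if it takes over 210 s, if anything falls off the work surface, if the arm or the gripper's body presses on something with over 40 N, if the wrist force passes 120 N, or if a joint passes its speed limit or range.

## Working session

There is one attempt and no reset: what is moved stays moved. The work goes in short steps, Python scripts to look and compute and a tool call to move; the robot and the scene stay as the last step left them, time stands still between calls to the robot, and variables do not carry over. Pictures are saved under pics/ and viewed, at most 14 in all, crops included, and the job is handed in when it is done.

Besides the shell and the picture viewer there is one more tool, called by a JSON object that holds its "method" and its "body", one argument or row to a line. play_rows: Moves the arm, as the interface text tells. Its arguments: {"type":"object","properties":{"motion":{"type":"array","items":{"type":"array","items":{"type":"array","items":{"type":"number"}}}},"jaw":{"type":"number"},"squeeze":{"type":"number"}},"required":["motion"]}

```bash
ls; mkdir -p pics
python3 - <<'E'
from bench import sensors, optics
import cv2
s=sensors.sense();print(s)
for n in("top","side"):
    d=optics.snapshot(n);cv2.imwrite(f"pics/{n}0.png",cv2.cvtColor(d["pixels"],cv2.COLOR_RGB2BGR));print(n,d["mtx"],d["R"],d["t"])
E
```

```text
pics
{'time': 0.0, 'joint_pos': array([-7.79418024e+01,  7.51675808e+00,  8.53305973e+01, -2.14321998e-03,
        8.72614687e+01, -4.89408675e+00]), 'qd': array([ 0.05994846, -0.03107711, -0.04896368,  0.13641735, -0.02847345,
       -0.08308746]), 'joint_efforts': array([-1.53085115e-03, -5.69411016e+01, -5.00545406e+01, -4.47909015e-04,
        1.45801704e-02, -2.96805047e-05]), 'tool_pos': array([ 174.82519129, -573.37732587,  230.21460328]), 'tcp_rot': array([-1.79891390e+02, -7.15145114e-03,  1.69523820e+01]), 'ft_force': array([ 0.37850349, -0.64110719,  0.32039772]), 'wrist_torque': array([ 0.04338393, -0.032087  ,  0.04089305]), 'grip_force': 0.0, 'finger_gap': 85.67586114628364}
top [[441.14676658   0.         320.84578277]
 [  0.         441.14676658 201.48754208]
 [  0.           0.           1.        ]] [[-0.0190151  -0.99976054 -0.01082961]
 [-0.99768775  0.01968034 -0.06505263]
 [ 0.06525018  0.00956759 -0.99782307]] [ -21.00924636  459.89660443 1233.98508173]
side [[444.18229084   0.         317.29661999]
 [  0.         444.18229084 201.35294427]
 [  0.           0.           1.        ]] [[-6.80679992e-01  7.32580745e-01 -4.47358795e-04]
 [ 6.40656167e-01  5.94971558e-01 -4.85354016e-01]
 [-3.55294841e-01 -3.30657371e-01 -8.74317608e-01]] [ 323.05045599 -215.35690386 1560.3447541 ]
```

View pics/top0.png

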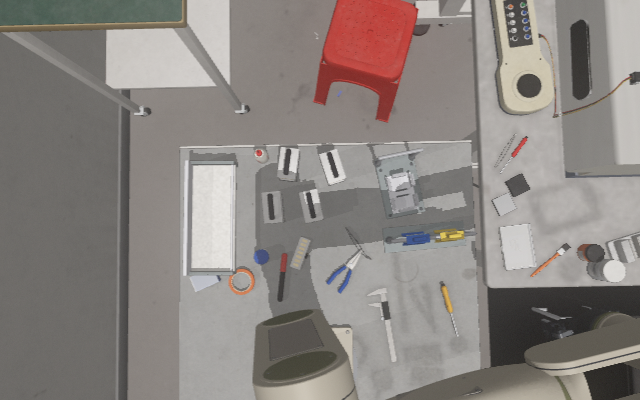

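View pics/side0.png

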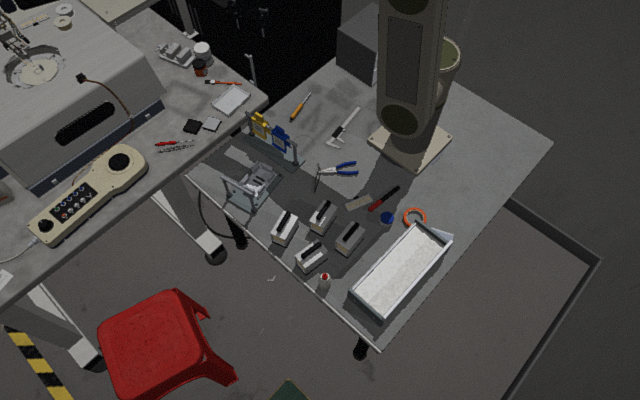

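The top view shows four magazines at about (287,161), (332,166), (271,205) and (312,204). The cradle is at (400,190), the stand with its cards at (430,238) and the shelf at (212,217). I'll zoom in on these.

```bash
cat > h.py <<'E'
import numpy as np, cv2
from bench import sensors, optics
def snap(n,f=None,crop=None,s=1):
    d=optics.snapshot(n)
    im=cv2.cvtColor(d["pixels"],cv2.COLOR_RGB2BGR)
    if f:
        o=im
        if crop: x0,y0,x1,y1=crop; o=im[y0:y1,x0:x1]
        cv2.imwrite("pics/"+f,cv2.resize(o,None,fx=s,fy=s,interpolation=cv2.INTER_CUBIC))
    d["bgr"]=im
    return d
def back(d,uv,z):
    c=np.linalg.inv(d["mtx"])@np.array([uv[0],uv[1],1.]); w=d["R"].T@c; o=-d["R"].T@d["t"]
    return (o+w*(z-o[2])/w[2])[:3]
def proj(d,X):
    c=d["R"]@np.array(X,float)+d["t"]; c=d["mtx"]@c; return c[:2]/c[2]
E
python3 - <<'E'
from h import *
d=snap("top","c1.png",(250,140,480,260),3.4)
E
```

```text
(no output)
```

View pics/c1.png

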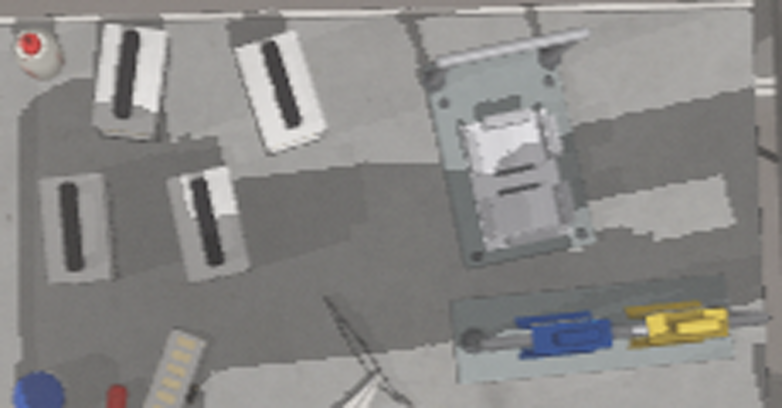

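The crop shows the handle ends (crop pixels): (130,30)-(123,118), (268,42)-(293,128), (68,183)-(74,270) and (196,178)-(216,265). The cradle bar runs (428,72)-(590,33) and the ribs are near (517,179). The yellow tab is near (690,325) and the blue tab near (575,335). Next I compute the poses and draw overlays.

Run:
```python
from h import *
d=snap("top"); np.savez("top0.npz",**d)
g=d["bgr"].max(2)
m=(g<62).astype(np.uint8)
n,l,st,c=cv2.connectedComponentsWithStats(m[140:240,255:355])
for i in range(1,n):
    if st[i,4]>40:
        ys,xs=np.where(l==i)
        rc=cv2.minAreaRect(np.c_[xs,ys].astype(np.float32)); 
        p=np.c_[xs,ys]+[255,140]
        W=np.array([back(d,q,95)[:2] for q in p]); mu=W.mean(0); w,v=np.linalg.eigh(np.cov((W-mu).T)); a=np.degrees(np.arctan2(v[1,1],v[0,1]))
        print("mag",c[i]+[255,140],st[i,4],rc[1],mu.round(1),(a+90)%180-90)
F=lambda x,y:(x/3.4+250,y/3.4+140)
A,B=back(d,F(428,72),120),back(d,F(590,33),120); print("bar",A,B,np.degrees(np.arctan2(*(B-A)[1::-1])), np.linalg.norm(B-A),(A+B)/2)
print("ribs",back(d,F(515,171),20),back(d,F(519,187),20))
# pocket rim top z=42
for q in [(468,120),(540,110),(575,230),(485,248)]: print("rim",back(d,F(*q),42))
for q in [(428,82),(545,57),(592,243),(470,266)]: print("plate",back(d,F(*q),10))
print("ytab",back(d,F(690,323),155),"btab",back(d,F(578,336),155))
for q in [(472,340),(765,315)]: print("standbar",back(d,F(*q),123))
for q in [(190,165),(235,165),(235,270),(190,270)]: print("shelf",back(d,q,45))
o=cv2.resize(d["bgr"][140:300,170:260],None,fx=3.7,fy=3.7,interpolation=cv2.INTER_CUBIC)
s=snap("side");np.savez("side0.npz",**s)
o2=cv2.resize(s["bgr"][95:220,215:320],None,fx=4.4,fy=4.4,interpolation=cv2.INTER_CUBIC)
h=592;o=cv2.copyMakeBorder(o,0,max(0,o2.shape[0]-o.shape[0]),0,0,0)[:600];o2=cv2.copyMakeBorder(o2,0,max(0,o.shape[0]-o2.shape[0]),0,0,0)
cv2.imwrite("pics/c2.png",np.hstack([o,o2])[:600]);print(o.shape,o2.shape)
```

```text
bar [ 554.87709583 -176.21975859  120.        ] [ 582.4261016  -300.98913191  120.        ] -77.54889973548252 127.7745836959657 [ 568.65159871 -238.60444525  120.        ]
ribs [ 486.19348888 -257.75797432   20.        ] [ 472.8297572  -260.65338146   20.        ]
rim [ 526.81136265 -216.93620551   42.        ]
rim [ 533.82445771 -275.83651984   42.        ]
rim [ 435.24533427 -301.04965193   42.        ]
rim [ 422.05047208 -227.69460302   42.        ]
plate [ 563.47854454 -188.94343879   10.        ]
plate [ 582.59614725 -287.59810729   10.        ]
plate [ 425.64306614 -321.60791915   10.        ]
plate [ 408.46703889 -219.6666665    10.        ]
ytab [ 360.06783568 -358.81605211  155.        ] btab [ 352.11595697 -276.6124503   155.        ]
standbar [ 349.86298659 -203.49699896  123.        ]
standbar [ 364.49794816 -424.58126041  123.        ]
shelf [566.4911209  332.40446348  45.        ]
shelf [563.89913402 206.76724361  45.        ]
shelf [273.95098365 208.60288233  45.        ]
shelf [276.1842243  332.30593531  45.        ]
(592, 333, 3) (592, 462, 3)
```

View pics/c2.png

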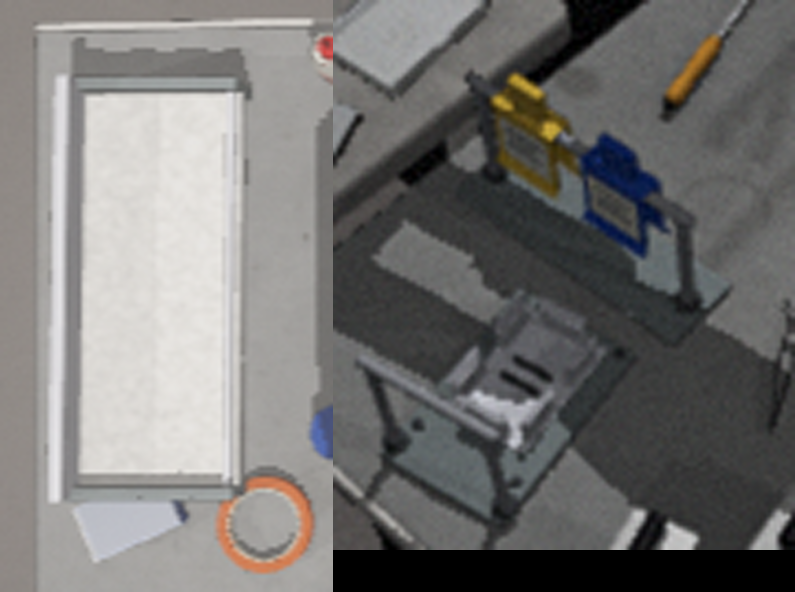

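The shelf board (crop) spans x 80–228 and y 92–478, with the lip on the right (−y) and the backstop on the left. The side crop shows the cradle bar and pocket. Next I'll find the handles and check a cradle/shelf/card wireframe overlay.

```bash
cat >> h.py <<'E'
from scipy.spatial.transform import Rotation as Ro
def to(x,y,z,yaw,s=None):
    "row (cm, deg) from measured pose to the target"
    s=s or sensors.sense(); R0=Ro.from_euler("xyz",s["tcp_rot"],degrees=True); R1=Ro.from_euler("xyz",[180,0,yaw],degrees=True)
    return np.r_[R0.inv().apply(np.array([x,y,z])-s["tool_pos"])/10,(R0.inv()*R1).as_rotvec(degrees=True)].round(2)
def mags(d,box,z=95,thr=80,amin=40):
    x0,y0,x1,y1=box; g=d["bgr"].max(2)[y0:y1,x0:x1]; big=cv2.resize(g,None,fx=4,fy=4,interpolation=cv2.INTER_CUBIC)
    n,l,st,c=cv2.connectedComponentsWithStats((big<thr).astype(np.uint8)); out=[]
    for i in range(1,n):
        if not amin*16<st[i,4]<400*16: continue
        ys,xs=np.where(l==i); p=(np.c_[xs,ys]+.5)/4-.5+[x0,y0]
        (cx,cy),(w,h),_=r=cv2.minAreaRect(p.astype(np.float32)); b=cv2.boxPoints(r)
        if not(max(w,h)>18 and min(w,h)<9): continue
        W=np.array([back(d,q,z)[:2] for q in b]); e=[W[1]-W[0],W[2]-W[1]]; e=max(e,key=np.linalg.norm)
        out.append((np.r_[back(d,(cx,cy),z)[:2],(np.degrees(np.arctan2(e[1],e[0]))+90)%180-90,w,h]).round(1))
    return out
def rect(c,yaw,lx,ly,z,ox=0,oy=0):
    a=np.radians(yaw);P=np.array([[1,1],[1,-1],[-1,-1],[-1,1]])*[lx/2,ly/2]+[ox,oy]
    M=np.array([[np.cos(a),-np.sin(a)],[np.sin(a),np.cos(a)]]); return np.c_[P@M.T+c,[z]*4]
def draw(im,d,P,off,s,col):
    q=np.array([(proj(d,X)-off+.5)*s-.5 for X in P]); cv2.polylines(im,[(q*16).astype(np.int32)],True,col,1,cv2.LINE_AA,4)
E
cat > ov.py <<'E'
from h import *
import sys
cx,cy,yaw=map(float,sys.argv[1:4]); ims=[]
for f,off,w,h,s in(("top0.npz",(365,140),120,120,3.3),("side0.npz",(215,95),90,130,4.2)):
    d=dict(np.load(f)); im=cv2.resize(d["bgr"][off[1]:off[1]+h,off[0]:off[0]+w],None,fx=s,fy=s,interpolation=cv2.INTER_CUBIC)
    for P,c in((rect((cx,cy),yaw,91,56,12),(0,0,255)),(rect((cx,cy),yaw,10,100,123,95),(0,255,0)),(rect((cx,cy),yaw,91,56,42),(255,0,255))): draw(im,d,P,off,s,c)
    a=np.array(list(map(float,sys.argv[4:7]))) # stand bar mid, yaw of its y axis minus 90
    draw(im,d,rect(a[:2],a[2],10,200,123),off,s,(0,165,255))
    ims.append(im)
H=max(i.shape[0] for i in ims); cv2.imwrite("pics/"+sys.argv[7],np.hstack([cv2.copyMakeBorder(i,0,H-i.shape[0],0,0,0) for i in ims]))
E
python3 - <<'E'
from h import *
d=dict(np.load("top0.npz"))
for t in(70,85): print(t,*mags(d,(255,140,355,240),thr=t),sep="\n")
F=lambda x,y:(x/3.7+170,y/3.7+140)
for q in [(80,93),(80,475),(228,93),(228,475)]: print(back(d,F(*q),45))
E
python3 ov.py 478 -258.5 12.7 358 -317 -3.8 ov1.png
```

```text
70
[445.4  -3.   11.9  25.1   4.1]
[443.7 102.6   4.5  25.    3.6]
85
[562.8  57.9  -7.8   4.4  25.6]
[552.7 -62.9  15.9  25.5   4.3]
[445.6  -3.   11.8  25.7   4.7]
[443.9 102.6   4.7  25.6   4.6]
[566.01816683 327.87208508  45.        ]
[280.51892788 327.84387928  45.        ]
[563.71450089 216.19194494  45.        ]
[278.52895605 217.85474759  45.        ]
```

View pics/ov1.png

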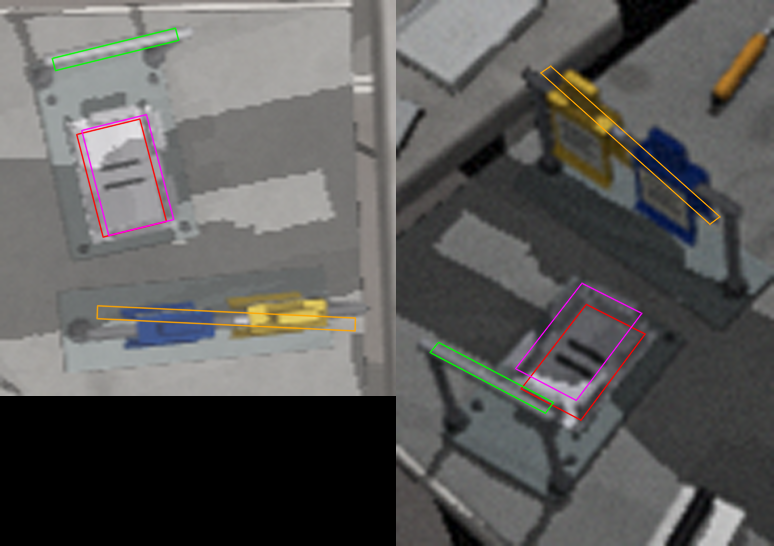

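The wireframe sits well on the pocket and bar in the top view, with cradle ≈ (478, −258.5, 12.7°). The stand bar needs its tilt sign flipped. Magazines: A(563,58,−8°), B(553,−63,16°), C(445,−3,12°), D(444,103,4.6°). I'll go to B first.

Run:
```python
from h import *
print(to(553,-63,200,16)); print(to(553,-63,72,16))
```

```text
[ 5.106e+01 -3.783e+01  3.120e+00 -5.000e-02 -0.000e+00  9.500e-01]
[ 5.106e+01 -3.781e+01  1.592e+01 -5.000e-02 -0.000e+00  9.500e-01]
```

{"method": "play_rows", "body": {
  "motion": [
    [[3.9,-2.9,0,0,0,0],[7.8,-5.8,0,0,0,0],[11.7,-8.7,0,0,0,0],[15.6,-11.6,0,0,0,0],[19.5,-14.5,0,0,0,0]]
  ],
  "jaw": 0.6,
  "squeeze": 60
}}

```text
time: 0.75
tool_pos: [319.9, -376.7, 231.3]
tcp_rot: [180.0, -0.0, 16.9]
ft_force: [0.8, -0.7, 0.0]
finger_gap: 51.3
grip_force: 0.0
```

{"method": "play_rows", "body": {
  "motion": [
    [[3.9,-2.9,0,0,0,0],[7.8,-5.8,0,0,0,0],[11.7,-8.7,0,0,0,0],[15.6,-11.6,0,0,0,0],[19.5,-14.5,0,0,0,0]]
  ]
}}

```text
time: 1.25
tool_pos: [464.3, -181.0, 231.5]
tcp_rot: [180.0, -0.0, 16.9]
ft_force: [1.6, -0.7, 0.3]
finger_gap: 51.1
grip_force: 0.0
```

{"method": "play_rows", "body": {
  "motion": [
    [[3.9,-2.9,1,0,0,0.5],[7.8,-5.8,2,0,0,1],[12.0,-8.8,3,0,0,1],[12.0,-8.8,3,0,0,1],[12.0,-8.8,3,0,0,1]]
  ]
}}

```text
time: 1.75
tool_pos: [552.5, -62.5, 200.4]
tcp_rot: [-180.0, 0.1, 16.1]
ft_force: [-0.6, -0.4, 0.2]
finger_gap: 50.9
grip_force: 0.0
```

Run:
```python
from h import *
print(to(553,-63,72,16)); s=sensors.sense();print(s["tool_pos"],s["tcp_rot"],s["finger_gap"],s["time"])
d=snap("top","p1.png",(250,130,420,260),4.4)
```

```text
[ 0.05  0.07 12.84 -0.03  0.09  0.11]
[552.53277041 -62.4501823  200.44525693] [-1.79967698e+02  9.45525793e-02  1.61143080e+01] 50.94618591155467 1.75
```

View pics/p1.png

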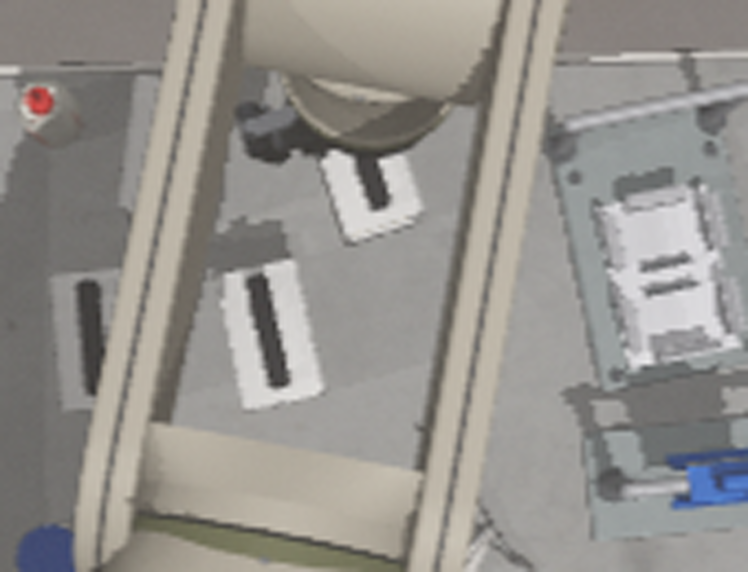

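The arm blocks much of the top view, but magazine B's handle is under the gripper. I'll descend, grip and lift.

{"method": "play_rows", "body": {
  "motion": [
    [[0,0,4.5,0,0,0],[0.05,0.05,9,0,0,0],[0.05,0.05,12,0,0,0],[0.05,0.05,12.8,0,0,0],[0.05,0.05,12.8,0,0,0]]
  ]
}}

```text
time: 2.3
tool_pos: [552.1, -65.1, 72.8]
tcp_rot: [-180.0, 0.1, 15.8]
ft_force: [0.7, -0.0, 0.5]
finger_gap: 51.7
grip_force: 0.0
```

{"method": "play_rows", "body": {
  "motion": [
    [[0,0,0,0,0,0],[0,0,0,0,0,0],[0,0,0,0,0,0],[0,0,0,0,0,0],[0,0,0,0,0,0]]
  ],
  "jaw": 0
}}

```text
time: 2.8
tool_pos: [554.8, -64.0, 75.8]
tcp_rot: [179.9, -0.2, 16.0]
ft_force: [-1.7, 0.8, 6.8]
finger_gap: 13.0
grip_force: 59.2
```

{"method": "play_rows", "body": {
  "motion": [
    [[0,0,-2,0,0,0],[0,0,-6,0,0,0],[0,0,-10,0,0,0],[0,0,-11,0,0,0],[0,0,-11,0,0,0]]
  ]
}}

```text
time: 3.3
tool_pos: [554.9, -64.3, 186.2]
tcp_rot: [179.9, -0.3, 16.0]
ft_force: [0.5, -1.2, -3.3]
finger_gap: 12.8
grip_force: 59.2
```

Run:
```python
from h import *
print(to(478,-258.5,180,12.7)); s=sensors.sense();print(s["tool_pos"],s["tcp_rot"],s["finger_gap"],s["time"])
d=snap("side","p2.png",(215,95,345,255),3.6)
```

```text
[-12.74  16.55   0.6    0.14  -0.28   3.26]
[554.92480522 -64.33683949 186.17649232] [179.85001992  -0.27385717  15.9598521 ] 12.769256318826697 3.3
```

View pics/p2.png

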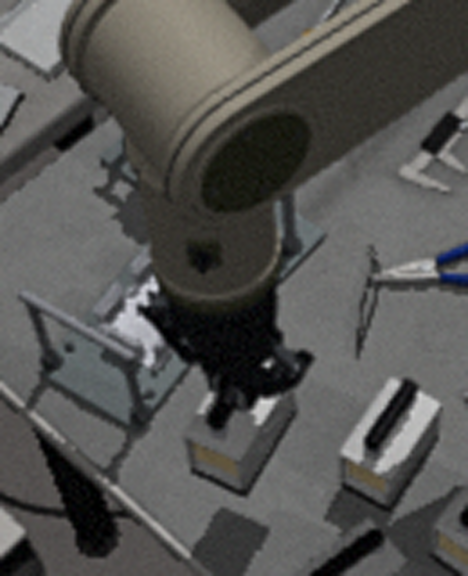

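Magazine B is held at crop (240,430) and the cradle is clear. I'll carry it over the pocket.

{"method": "play_rows", "body": {
  "motion": [
    [[-2.5,3.0,-2,0,0,0],[-5.0,6.3,-3,0,0,1],[-7.5,9.8,-3,0,0,2],[-10,13,-3,0,0,3],[-12.6,16.5,-1,0,0,3.3]]
  ]
}}

```text
time: 3.85
tool_pos: [477.2, -258.8, 193.3]
tcp_rot: [179.9, -0.1, 12.6]
ft_force: [1.0, -1.2, -2.9]
finger_gap: 12.2
grip_force: 59.4
```

{"method": "play_rows", "body": {
  "motion": [
    [[0,0,0,0,0,0],[0,0,1,0,0,0],[0,0,1,0,0,0]]
  ]
}}

```text
time: 4.15
tool_pos: [476.2, -255.7, 179.8]
tcp_rot: [-179.8, 0.2, 12.7]
ft_force: [-0.2, 0.8, -3.5]
finger_gap: 12.4
grip_force: 59.4
```

Run:
```python
from h import *
print(to(479.5,-258,125,12.7)); s=sensors.sense();print(s["tool_pos"],s["tcp_rot"],s["finger_gap"],s["ft_force"],s["time"])
```

```text
[ 0.29  0.32  5.48 -0.23  0.18 -0.04]
[ 476.17279049 -255.73693149  179.82505118] [-179.76724379    0.18363179   12.66439149] 12.392943689682154 [-0.15747518  0.81051478 -3.54397753] 4.15
```

{"method": "play_rows", "body": {
  "motion": [
    [[0.3,0.2,2,0,0,0],[0.3,0.2,4,0,0,0],[0.3,0.2,5,0,0,0],[0.3,0.2,5,0,0,0],[0.3,0.2,5,0,0,0]]
  ]
}}

```text
time: 4.65
tool_pos: [481.1, -258.0, 133.6]
tcp_rot: [-180.0, -0.0, 12.7]
ft_force: [0.4, -0.1, -2.3]
finger_gap: 12.4
grip_force: 59.4
```

{"method": "play_rows", "body": {
  "motion": [
    [[0,0,0,0,0,0],[0,0,0,0,0,0]]
  ]
}}

```text
time: 4.85
tool_pos: [481.5, -258.9, 134.6]
tcp_rot: [179.9, -0.1, 12.7]
ft_force: [0.6, 0.6, -2.4]
finger_gap: 12.3
grip_force: 59.4
```

Run:
```python
from h import *
print(to(479.5,-258,120,12.7)); s=sensors.sense();print(s["tool_pos"],s["tcp_rot"],s["finger_gap"],s["ft_force"],s["time"])
a=snap("side");b=snap("top"); cv2.imwrite("pics/p3.png",np.hstack([cv2.resize(a["bgr"][110:230,220:310],None,fx=4.4,fy=4.4,interpolation=2),cv2.resize(b["bgr"][140:260,350:440],None,fx=4.4,fy=4.4,interpolation=2)]))
```

```text
[-0.17 -0.14  1.46  0.08 -0.08 -0.04]
[ 481.47345952 -258.94261997  134.56184487] [ 1.79917189e+02 -8.18488995e-02  1.26560316e+01] 12.330472416211045 [ 0.59290439  0.64087836 -2.43379548] 4.85
```

View pics/p3.png

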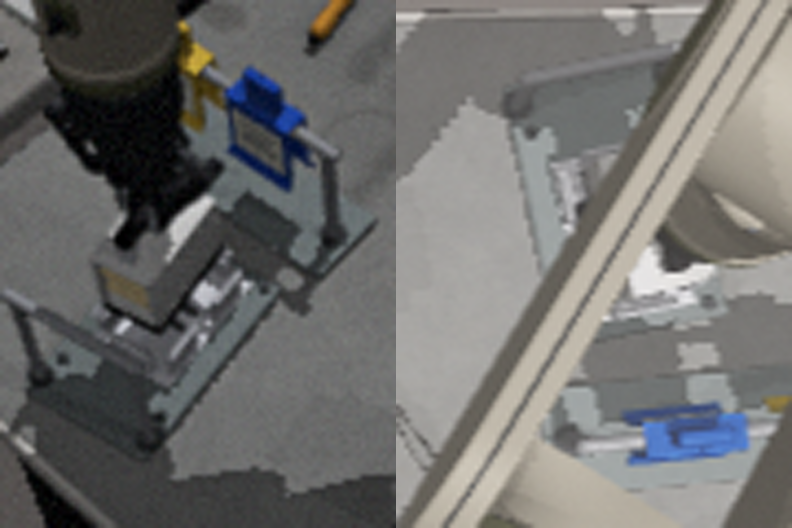

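The side view shows the magazine right above the pocket. I'll lower it in steps and watch the force.

{"method": "play_rows", "body": {
  "motion": [
    [[-0.1,-0.1,0.8,0,0,0],[-0.1,-0.1,1.4,0,0,0],[-0.1,-0.1,2.0,0,0,0],[-0.1,-0.1,2.0,0,0,0]]
  ]
}}

```text
time: 5.35
tool_pos: [478.6, -257.3, 111.6]
tcp_rot: [-179.9, 0.1, 12.6]
ft_force: [-0.7, 0.6, -3.3]
finger_gap: 12.5
grip_force: 59.4
```

{"method": "play_rows", "body": {
  "motion": [
    [[0,0,0.5,0,0,0],[0,0,1.0,0,0,0],[0,0,1.2,0,0,0],[0,0,1.2,0,0,0]]
  ]
}}

```text
time: 5.75
tool_pos: [479.5, -257.9, 100.9]
tcp_rot: [-180.0, 0.0, 12.6]
ft_force: [0.4, -0.5, -3.8]
finger_gap: 12.7
grip_force: 59.4
```

{"method": "play_rows", "body": {
  "motion": [
    [[0,0,0.3,0,0,0],[0,0,0.5,0,0,0],[0,0,0.5,0,0,0]]
  ]
}}

```text
time: 6.05
tool_pos: [479.5, -257.9, 96.1]
tcp_rot: [180.0, 0.0, 12.6]
ft_force: [0.4, -1.8, -2.8]
finger_gap: 12.7
grip_force: 59.4
```

Inside the pocket without any contact. I'll go on down.

{"method": "play_rows", "body": {
  "motion": [
    [[0,0,0.2,0,0,0],[0,0,0.4,0,0,0],[0,0,0.4,0,0,0]]
  ]
}}

```text
time: 6.35
tool_pos: [480.9, -258.5, 95.6]
tcp_rot: [179.9, -0.1, 12.7]
ft_force: [-5.7, 3.5, 19.1]
finger_gap: 12.8
grip_force: 62.5
```

{"method": "play_rows", "body": {
  "motion": [
    [[0,0,0.2,0,0,0],[0,0,0.4,0,0,0],[0,0,0.4,0,0,0]]
  ]
}}

```text
time: 6.65
tool_pos: [482.8, -259.7, 95.5]
tcp_rot: [179.7, -0.3, 12.7]
ft_force: [-11.1, 6.3, 41.0]
finger_gap: 12.6
grip_force: 66.3
```

It stopped on the ribs at 95.5 (a seated one would read about 88), so B does not match. It goes to the far shelf slot.

```bash
cat >> h.py <<'E'
def path(P0,P1,n):
    "straight move P0->P1 (x,y,z,yaw) as calls of up to 5 rows"
    P0,P1=np.array(P0,float),np.array(P1,float); W=[P0+(P1-P0)*k/n for k in range(n+1)]
    for c in range(0,n,5):
        b=W[c];R=Ro.from_euler("xyz",[180,0,b[3]],degrees=True);rows=[]
        for w in W[c+1:c+6]:
            t=R.inv().apply(w[:3]-b[:3])/10; rows.append([round(float(v),1)+0 for v in(*t,0,0,b[3]-w[3])])
        print(rows)
E
python3 - <<'E'
from h import *
path((480,-258,200,12.7),(510,274,200,90),12)
E
```

```text
[[1.2, -4.3, 0.0, 0.0, 0.0, -6.4], [2.4, -8.5, 0.0, 0.0, 0.0, -12.9], [3.7, -12.8, 0.0, 0.0, 0.0, -19.3], [4.9, -17.1, 0.0, 0.0, 0.0, -25.8], [6.1, -21.3, 0.0, 0.0, 0.0, -32.2]]
[[3.3, -3.0, 0.0, 0.0, 0.0, -6.4], [6.6, -5.9, 0.0, 0.0, 0.0, -12.9], [9.9, -8.9, 0.0, 0.0, 0.0, -19.3], [13.2, -11.9, 0.0, 0.0, 0.0, -25.8], [16.5, -14.8, 0.0, 0.0, 0.0, -32.2]]
[[4.4, -0.7, 0.0, 0.0, 0.0, -6.4], [8.8, -1.5, 0.0, 0.0, 0.0, -12.9]]
```

{"method": "play_rows", "body": {
  "motion": [
    [[0,0,-2.5,0,0,0],[0,0,-6,0,0,0],[0,0,-10,0,0,0],[0,0,-11,0,0,0],[0,0,-11,0,0,0]]
  ]
}}

```text
time: 7.15
tool_pos: [480.8, -258.6, 200.5]
tcp_rot: [179.8, -0.2, 12.7]
ft_force: [0.6, -0.1, -3.9]
finger_gap: 12.3
grip_force: 59.9
```

{"method": "play_rows", "body": {
  "motion": [
    [[1.2,-4.3,0,0,0,-6.4],[2.4,-8.5,0,0,0,-12.9],[3.7,-12.8,0,0,0,-19.3],[4.9,-17.1,0,0,0,-25.8],[6.1,-21.3,0,0,0,-32.2]]
  ]
}}

```text
time: 7.65
tool_pos: [490.7, -34.6, 195.2]
tcp_rot: [-179.8, 0.1, 45.1]
ft_force: [0.2, 0.2, -3.4]
finger_gap: 12.7
grip_force: 59.7
```

{"method": "play_rows", "body": {
  "motion": [
    [[3.3,-3.0,0,0,0,-6.4],[6.6,-5.9,0,0,0,-12.9],[9.9,-8.9,0,0,0,-19.3],[13.2,-11.9,0,0,0,-25.8],[16.5,-14.8,0,0,0,-32.2]]
  ]
}}

```text
time: 8.15
tool_pos: [503.3, 186.2, 195.2]
tcp_rot: [-179.8, 0.1, 77.3]
ft_force: [0.7, -0.6, -3.1]
finger_gap: 12.2
grip_force: 59.8
```

{"method": "play_rows", "body": {
  "motion": [
    [[4.4,-0.7,0,0,0,-6.4],[8.8,-1.5,0,0,0,-12.9],[8.8,-1.5,0,0,0,-12.9],[8.8,-1.5,0,0,0,-12.9],[8.8,-1.5,0,0,0,-12.9]]
  ]
}}

```text
time: 8.65
tool_pos: [509.2, 272.7, 196.1]
tcp_rot: [-179.8, 0.1, 89.9]
ft_force: [-0.4, -0.4, -3.0]
finger_gap: 12.4
grip_force: 59.7
```

Run:
```python
from h import *
print(to(510,276,123,90)); s=sensors.sense();print(s["tool_pos"],s["tcp_rot"],s["finger_gap"],s["ft_force"],s["time"])
```

```text
[ 0.34  0.1   7.31 -0.17  0.1  -0.11]
[509.24621203 272.70451772 196.13672566] [-1.79829505e+02  9.98833201e-02  8.98909137e+01] 12.41760258850978 [-0.38324968 -0.44074709 -2.96236594] 8.65
```

{"method": "play_rows", "body": {
  "motion": [
    [[0.2,0,3,0,0,0],[0.3,0.1,6,0,0,0],[0.3,0.1,7,0,0,0],[0.3,0.1,7.4,0,0,0],[0.3,0.1,7.4,0,0,0]]
  ]
}}

```text
time: 9.15
tool_pos: [511.3, 276.1, 124.5]
tcp_rot: [-180.0, 0.0, 89.9]
ft_force: [1.0, 0.4, -2.6]
finger_gap: 12.8
grip_force: 59.7
```

{"method": "play_rows", "body": {
  "motion": [
    [[0,0,0.15,0,0,0],[0,0,0.15,0,0,0]]
  ]
}}

```text
time: 9.35
tool_pos: [512.1, 277.0, 124.3]
tcp_rot: [179.9, -0.1, 89.9]
ft_force: [-0.3, 0.3, -2.8]
finger_gap: 12.4
grip_force: 59.8
```

{"method": "play_rows", "body": {
  "motion": [
    [[0,0,0.15,0,0,0],[0,0,0.25,0,0,0],[0,0,0.25,0,0,0]]
  ]
}}

```text
time: 9.65
tool_pos: [511.4, 276.9, 120.8]
tcp_rot: [180.0, -0.0, 90.0]
ft_force: [-0.9, -1.0, 0.1]
finger_gap: 12.6
grip_force: 60.1
```

{"method": "play_rows", "body": {
  "motion": [
    [[0,0,0,0,0,0],[0,0,0,0,0,0],[0,0,0,0,0,0],[0,0,0,0,0,0]]
  ],
  "jaw": 0.5
}}

```text
time: 10.05
tool_pos: [511.3, 276.8, 120.4]
tcp_rot: [180.0, -0.0, 90.0]
ft_force: [-0.5, -0.6, -0.1]
finger_gap: 42.5
grip_force: 0.0
```

{"method": "play_rows", "body": {
  "motion": [
    [[0,0,-2,0,0,0],[0,0,-5,0,0,0],[0,0,-9,0,0,0],[0,0,-9,0,0,0]]
  ]
}}

```text
time: 10.45
tool_pos: [514.3, 278.2, 217.4]
tcp_rot: [179.4, -0.2, 90.0]
ft_force: [0.3, 0.7, -0.2]
finger_gap: 42.7
grip_force: 0.0
```

Run:
```python
from h import *
d=snap("top"); np.savez("top1.npz",**d)
print(*mags(d,(255,140,355,240),thr=85),sep="\n")
print("shelf",*mags(d,(180,150,250,275),z=140,thr=85),sep="\n")
s=sensors.sense();print(s["tool_pos"],s["finger_gap"])
path((*s["tool_pos"],90),(444,102.6,190,4.6),10)
```

```text
[563.5  58.4  -8.3   4.7  25.5]
[446.   -3.1  12.1  25.5   4.2]
[444.3 102.5   4.6  25.4   4.5]
shelf
[513.30486292 277.71332196 214.51780364] 42.641582413477266
[[-1.8, -0.7, 0.2, 0.0, 0.0, 8.5], [-3.5, -1.4, 0.5, 0.0, 0.0, 17.1], [-5.3, -2.1, 0.7, 0.0, 0.0, 25.6], [-7.0, -2.8, 1.0, 0.0, 0.0, 34.2], [-8.8, -3.5, 1.2, 0.0, 0.0, 42.7]]
[[-1.8, 0.7, 0.2, 0.0, 0.0, 8.5], [-3.5, 1.4, 0.5, 0.0, 0.0, 17.1], [-5.3, 2.0, 0.7, 0.0, 0.0, 25.6], [-7.0, 2.7, 1.0, 0.0, 0.0, 34.2], [-8.8, 3.4, 1.2, 0.0, 0.0, 42.7]]
```

Now over to D.

{"method": "play_rows", "body": {
  "motion": [
    [[-1.8,-0.7,0.2,0,0,8.5],[-3.5,-1.4,0.5,0,0,17.1],[-5.3,-2.1,0.7,0,0,25.6],[-7.0,-2.8,1.0,0,0,34.2],[-8.8,-3.5,1.2,0,0,42.7]]
  ]
}}

```text
time: 11.0
tool_pos: [475.0, 188.0, 196.7]
tcp_rot: [-179.9, 0.1, 46.9]
ft_force: [0.1, 0.3, -0.9]
finger_gap: 42.7
grip_force: 0.0
```

{"method": "play_rows", "body": {
  "motion": [
    [[-1.8,0.7,0.2,0,0,8.5],[-3.5,1.4,0.5,0,0,17.1],[-5.3,2.0,0.7,0,0,25.6],[-7.0,2.7,1.0,0,0,34.2],[-8.8,3.4,1.2,0,0,42.7]]
  ]
}}

```text
time: 11.5
tool_pos: [440.3, 100.4, 184.9]
tcp_rot: [180.0, 0.1, 4.2]
ft_force: [-0.4, 0.3, -0.3]
finger_gap: 42.9
grip_force: 0.0
```

{"method": "play_rows", "body": {
  "motion": [
    [[0,0,0,0,0,0],[0,0,0,0,0,0]]
  ]
}}

```text
time: 11.7
tool_pos: [441.0, 101.0, 185.6]
tcp_rot: [-180.0, 0.0, 4.7]
ft_force: [-0.5, 0.5, -1.0]
finger_gap: 42.9
grip_force: 0.0
```

Run:
```python
from h import *
print(to(444,102.6,76,4.6)); s=sensors.sense();print(s["tool_pos"],s["tcp_rot"],s["time"])
```

```text
[ 0.32 -0.13 10.96 -0.02  0.04  0.05]
[441.02787523 101.01304418 185.62625102] [-1.79981927e+02  4.12677686e-02  4.65029445e+00] 11.7
```

{"method": "play_rows", "body": {
  "motion": [
    [[0.2,-0.1,4.5,0,0,0],[0.3,-0.1,9,0,0,0],[0.3,-0.1,10.9,0,0,0],[0.3,-0.1,10.9,0,0,0],[0.3,-0.1,10.9,0,0,0]]
  ]
}}

```text
time: 12.2
tool_pos: [444.4, 102.9, 77.7]
tcp_rot: [-180.0, 0.0, 4.7]
ft_force: [0.3, -0.7, -0.6]
finger_gap: 43.0
grip_force: 0.0
```

{"method": "play_rows", "body": {
  "motion": [
    [[0,0,0,0,0,0],[0,0,0,0,0,0],[0,0,0,0,0,0],[0,0,0,0,0,0],[0,0,0,0,0,0]]
  ],
  "jaw": 0
}}

```text
time: 12.7
tool_pos: [445.9, 102.9, 79.3]
tcp_rot: [-180.0, -0.2, 4.6]
ft_force: [0.5, 2.6, 6.4]
finger_gap: 12.6
grip_force: 59.8
```

{"method": "play_rows", "body": {
  "motion": [
    [[0,0,-2,0,0,0],[0,0,-6,0,0,0],[0,0,-10,0,0,0],[0,0,-14,0,0,0],[0,0,-14,0,0,0]]
  ]
}}

```text
time: 13.2
tool_pos: [447.5, 102.6, 224.3]
tcp_rot: [-180.0, -0.6, 4.6]
ft_force: [1.0, -0.2, -2.0]
finger_gap: 12.4
grip_force: 59.1
```

Run:
```python
from h import *
s=sensors.sense();print(s["tool_pos"],s["tcp_rot"],s["time"])
path((*s["tool_pos"],s["tcp_rot"][2]),(479,-258,160,12.7),9)
```

```text
[447.54489095 102.60552506 224.27253004] [-179.98821476   -0.62496395    4.55137577] 13.2
[[0.0, 4.0, 0.7, 0.0, 0.0, -0.9], [0.1, 8.0, 1.4, 0.0, 0.0, -1.8], [0.1, 12.1, 2.1, 0.0, 0.0, -2.7], [0.1, 16.1, 2.9, 0.0, 0.0, -3.6], [0.2, 20.1, 3.6, 0.0, 0.0, -4.5]]
[[-0.3, 4.0, 0.7, 0.0, 0.0, -0.9], [-0.6, 8.0, 1.4, 0.0, 0.0, -1.8], [-0.9, 12.0, 2.1, 0.0, 0.0, -2.7], [-1.1, 16.0, 2.9, 0.0, 0.0, -3.6]]
```

{"method": "play_rows", "body": {
  "motion": [
    [[0,4.0,0.2,0,0,-0.9],[0.1,8.0,0.5,0,0,-1.8],[0.1,12.1,1,0,0,-2.7],[0.1,16.1,1.5,0,0,-3.6],[0.2,20.1,2,0,0,-4.5]]
  ]
}}

```text
time: 13.7
tool_pos: [461.4, -99.4, 196.2]
tcp_rot: [-180.0, 0.1, 9.1]
ft_force: [0.7, 0.3, -2.9]
finger_gap: 12.3
grip_force: 59.2
```

{"method": "play_rows", "body": {
  "motion": [
    [[-0.3,4.0,0.7,0,0,-0.9],[-0.6,8.0,1.4,0,0,-1.8],[-0.9,12.0,2.5,0,0,-2.7],[-1.1,16.0,4,0,0,-3.6],[-1.1,16.0,4.4,0,0,-3.6]]
  ]
}}

```text
time: 14.2
tool_pos: [474.7, -261.3, 150.2]
tcp_rot: [-179.9, 0.2, 12.5]
ft_force: [-1.4, 1.0, -3.4]
finger_gap: 12.0
grip_force: 59.4
```

{"method": "play_rows", "body": {
  "motion": [
    [[0,0,0,0,0,0],[0,0,0,0,0,0],[0,0,0,0,0,0]]
  ]
}}

```text
time: 14.5
tool_pos: [476.7, -256.8, 153.8]
tcp_rot: [180.0, -0.0, 12.7]
ft_force: [0.1, -0.8, -3.0]
finger_gap: 12.8
grip_force: 59.4
```

Run:
```python
from h import *
print(to(479.6,-258,117,12.7)); s=sensors.sense();print(s["tool_pos"],s["tcp_rot"],s["time"])
```

```text
[ 0.25  0.18  3.68  0.02 -0.03  0.01]
[ 476.7245415  -256.76597136  153.75054428] [ 1.79981980e+02 -2.83256308e-02  1.27141264e+01] 14.5
```

{"method": "play_rows", "body": {
  "motion": [
    [[0.2,0.1,1.5,0,0,0],[0.25,0.15,2.5,0,0,0],[0.25,0.15,3.3,0,0,0],[0.25,0.15,3.3,0,0,0],[0.25,0.15,3.3,0,0,0]]
  ]
}}

```text
time: 15.0
tool_pos: [479.0, -258.3, 119.8]
tcp_rot: [-180.0, 0.0, 12.7]
ft_force: [-0.3, -0.6, -3.5]
finger_gap: 12.5
grip_force: 59.3
```

Run:
```python
from h import *
print(to(479.6,-258,104,12.7)); s=sensors.sense();print(s["tool_pos"],s["tcp_rot"],s["time"])
```

```text
[ 0.07 -0.01  1.58 -0.04  0.04 -0.05]
[ 478.95861933 -258.252167    119.81520446] [-1.79956296e+02  3.84742031e-02  1.26538383e+01] 15.0
```

{"method": "play_rows", "body": {
  "motion": [
    [[0.05,0,0.6,0,0,0],[0.05,0,1.2,0,0,0],[0.05,0,1.6,0,0,0],[0.05,0,1.6,0,0,0]]
  ]
}}

```text
time: 15.4
tool_pos: [479.5, -258.2, 103.5]
tcp_rot: [-180.0, 0.0, 12.6]
ft_force: [0.1, 0.2, -3.8]
finger_gap: 12.4
grip_force: 59.3
```

{"method": "play_rows", "body": {
  "motion": [
    [[0,0,0.3,0,0,0],[0,0,0.6,0,0,0],[0,0,0.6,0,0,0]]
  ]
}}

```text
time: 15.7
tool_pos: [480.1, -258.7, 99.1]
tcp_rot: [180.0, -0.0, 12.7]
ft_force: [-0.7, 0.9, 2.9]
finger_gap: 12.3
grip_force: 60.2
```

{"method": "play_rows", "body": {
  "motion": [
    [[0,0,0.2,0,0,0],[0,0,0.4,0,0,0],[0,0,0.4,0,0,0]]
  ]
}}

```text
time: 16.0
tool_pos: [481.8, -259.4, 98.8]
tcp_rot: [179.8, -0.2, 12.7]
ft_force: [-6.1, 6.1, 26.1]
finger_gap: 12.6
grip_force: 63.6
```

{"method": "play_rows", "body": {
  "motion": [
    [[0,0,0.2,0,0,0],[0,0,0.4,0,0,0],[0,0,0.4,0,0,0]]
  ]
}}

```text
time: 16.3
tool_pos: [484.3, -260.7, 98.4]
tcp_rot: [179.6, -0.5, 12.7]
ft_force: [-6.3, 8.7, 42.7]
finger_gap: 12.5
grip_force: 67.2
```

D is stopped on the ribs too (98.6, predicted 99). It goes to the middle slot.

Run:
```python
from h import *
path((480,-258,200,12.7),(422,276,200,90),12)
```

```text
[[0.5, -4.4, 0.0, 0.0, 0.0, -6.4], [1.0, -8.9, 0.0, 0.0, 0.0, -12.9], [1.5, -13.3, 0.0, 0.0, 0.0, -19.3], [2.0, -17.8, 0.0, 0.0, 0.0, -25.8], [2.5, -22.2, 0.0, 0.0, 0.0, -32.2]]
[[2.8, -3.5, 0.0, 0.0, 0.0, -6.4], [5.6, -7.0, 0.0, 0.0, 0.0, -12.9], [8.4, -10.5, 0.0, 0.0, 0.0, -19.3], [11.2, -14.0, 0.0, 0.0, 0.0, -25.8], [14.0, -17.5, 0.0, 0.0, 0.0, -32.2]]
[[4.2, -1.5, 0.0, 0.0, 0.0, -6.4], [8.5, -2.9, 0.0, 0.0, 0.0, -12.9]]
```

{"method": "play_rows", "body": {
  "motion": [
    [[0,0,-2.5,0,0,0],[0,0,-6,0,0,0],[0,0,-10,0,0,0],[0,0,-12,0,0,0],[0,0,-12,0,0,0]]
  ]
}}

```text
time: 16.8
tool_pos: [481.6, -259.8, 214.5]
tcp_rot: [179.7, -0.3, 12.6]
ft_force: [0.5, 0.1, -3.2]
finger_gap: 12.1
grip_force: 60.3
```

{"method": "play_rows", "body": {
  "motion": [
    [[0.5,-4.4,0,0,0,-6.4],[1.0,-8.9,0,0,0,-12.9],[1.5,-13.3,0,0,0,-19.3],[2.0,-17.8,0,0,0,-25.8],[2.5,-22.2,0,0,0,-32.2]]
  ]
}}

```text
time: 17.3
tool_pos: [454.0, -34.6, 207.9]
tcp_rot: [-179.9, 0.1, 45.1]
ft_force: [0.7, -0.3, -2.2]
finger_gap: 12.6
grip_force: 60.0
```

{"method": "play_rows", "body": {
  "motion": [
    [[2.8,-3.5,0,0,0,-6.4],[5.6,-7.0,0,0,0,-12.9],[8.4,-10.5,0,0,0,-19.3],[11.2,-14.0,0,0,0,-25.8],[14.0,-17.5,0,0,0,-32.2]]
  ]
}}

```text
time: 17.8
tool_pos: [429.9, 187.9, 208.1]
tcp_rot: [-179.9, 0.1, 77.3]
ft_force: [0.7, -0.2, -2.4]
finger_gap: 12.3
grip_force: 60.0
```

{"method": "play_rows", "body": {
  "motion": [
    [[4.2,-1.5,0,0,0,-6.4],[8.5,-2.9,0,0,0,-12.9],[8.5,-2.9,0,0,0,-12.9],[8.5,-2.9,0,0,0,-12.9],[8.5,-2.9,0,0,0,-12.9]]
  ]
}}

```text
time: 18.3
tool_pos: [421.6, 274.8, 208.7]
tcp_rot: [-179.9, 0.1, 89.9]
ft_force: [0.2, 0.1, -2.6]
finger_gap: 12.4
grip_force: 59.9
```

Run:
```python
from h import *
print(to(424,276,126,90)); s=sensors.sense();print(s["tool_pos"],s["tcp_rot"],s["finger_gap"],s["ft_force"],s["time"])
```

```text
[ 0.13  0.26  8.27 -0.11  0.09 -0.11]
[421.59314851 274.83600183 208.70163907] [-1.79885312e+02  9.11947425e-02  8.98917484e+01] 12.35952740246671 [ 0.21607988  0.12093479 -2.6237287 ] 18.3
```

{"method": "play_rows", "body": {
  "motion": [
    [[0.2,0.1,3,0,0,0],[0.2,0.2,6,0,0,0],[0.2,0.2,7.8,0,0,0],[0.2,0.2,8.3,0,0,0],[0.2,0.2,8.3,0,0,0]]
  ]
}}

```text
time: 18.8
tool_pos: [424.1, 276.3, 126.8]
tcp_rot: [-179.9, 0.1, 89.8]
ft_force: [-0.1, -0.0, -2.0]
finger_gap: 12.2
grip_force: 59.9
```

{"method": "play_rows", "body": {
  "motion": [
    [[0,0,0.15,0,0,0],[0,0,0.3,0,0,0],[0,0,0.3,0,0,0]]
  ]
}}

```text
time: 19.1
tool_pos: [424.6, 277.7, 124.8]
tcp_rot: [179.9, -0.0, 89.9]
ft_force: [0.2, -0.4, -1.7]
finger_gap: 12.3
grip_force: 60.0
```

Run:
```python
from h import *
s=sensors.sense();print(s["tool_pos"],s["tcp_rot"],s["ft_force"])
```

```text
[424.61326077 277.72760195 124.77284042] [ 1.79940924e+02 -2.07689122e-02  8.99222850e+01] [ 0.20965765 -0.35139917 -1.70608137]
```

Near touch. A bit lower, then release and go up.

{"method": "play_rows", "body": {
  "motion": [
    [[0,0,0.1,0,0,0],[0,0,0.1,0,0,0]]
  ]
}}

```text
time: 19.3
tool_pos: [424.8, 277.8, 124.7]
tcp_rot: [179.9, -0.0, 89.9]
ft_force: [-1.3, -3.8, 6.3]
finger_gap: 12.6
grip_force: 61.1
```

{"method": "play_rows", "body": {
  "motion": [
    [[0,0,0,0,0,0],[0,0,0,0,0,0],[0,0,0,0,0,0],[0,0,0,0,0,0]]
  ],
  "jaw": 0.5
}}

```text
time: 19.7
tool_pos: [424.1, 277.9, 123.3]
tcp_rot: [-180.0, -0.0, 90.0]
ft_force: [-1.1, -0.1, 0.1]
finger_gap: 42.5
grip_force: 0.0
```

{"method": "play_rows", "body": {
  "motion": [
    [[0,0,-2,0,0,0],[0,0,-5,0,0,0],[0,0,-9,0,0,0],[0,0,-9,0,0,0]]
  ]
}}

```text
time: 20.1
tool_pos: [427.0, 279.4, 219.7]
tcp_rot: [179.5, -0.3, 90.0]
ft_force: [0.5, 0.1, 0.4]
finger_gap: 42.8
grip_force: 0.0
```

Run:
```python
from h import *
d=snap("top")
print(*mags(d,(255,140,355,240),thr=85),sep="\n")
print("shelf",*mags(d,(180,150,250,275),z=140,thr=95),sep="\n")
s=sensors.sense();print(s["tool_pos"],s["finger_gap"])
path((*s["tool_pos"],90),(563,58.2,190,-8),12)
```

```text
[563.2  58.1  -8.3   4.4  25.3]
[446.   -3.1  12.1  25.5   4.2]
shelf
[508.6 273.9  89.6   5.7  27.5]
[426.04999982 278.85729466 216.94454838] 42.660724701682796
[[-1.8, 1.1, 0.2, 0.0, 0.0, 8.2], [-3.7, 2.3, 0.4, 0.0, 0.0, 16.3], [-5.5, 3.4, 0.7, 0.0, 0.0, 24.5], [-7.4, 4.6, 0.9, 0.0, 0.0, 32.7], [-9.2, 5.7, 1.1, 0.0, 0.0, 40.8]]
[[-0.6, 2.1, 0.2, 0.0, 0.0, 8.2], [-1.3, 4.1, 0.4, 0.0, 0.0, 16.3], [-1.9, 6.2, 0.7, 0.0, 0.0, 24.5], [-2.6, 8.3, 0.9, 0.0, 0.0, 32.7], [-3.2, 10.3, 1.1, 0.0, 0.0, 40.8]]
[[0.9, 2.0, 0.2, 0.0, 0.0, 8.2], [1.7, 4.0, 0.4, 0.0, 0.0, 16.3]]
```

{"method": "play_rows", "body": {
  "motion": [
    [[-1.8,1.1,0,0,0,8.2],[-3.7,2.3,0,0,0,16.3],[-5.5,3.4,0,0,0,24.5],[-7.4,4.6,0.5,0,0,32.7],[-9.2,5.7,1.1,0,0,40.8]]
  ]
}}

```text
time: 20.65
tool_pos: [481.1, 184.9, 201.1]
tcp_rot: [-180.0, 0.0, 48.8]
ft_force: [0.4, -0.6, -0.0]
finger_gap: 42.4
grip_force: 0.0
```

{"method": "play_rows", "body": {
  "motion": [
    [[-0.6,2.1,0.2,0,0,8.2],[-1.3,4.1,0.4,0,0,16.3],[-1.9,6.2,0.7,0,0,24.5],[-2.6,8.3,0.9,0,0,32.7],[-3.2,10.3,1.1,0,0,40.8]]
  ]
}}

```text
time: 21.15
tool_pos: [537.8, 93.2, 189.7]
tcp_rot: [-180.0, 0.1, 8.0]
ft_force: [-0.1, 0.0, -0.8]
finger_gap: 42.8
grip_force: 0.0
```

{"method": "play_rows", "body": {
  "motion": [
    [[0.9,2.0,0.2,0,0,8.2],[1.7,4.0,0.4,0,0,16.3],[1.7,4.0,0.4,0,0,16.3],[1.7,4.0,0.4,0,0,16.3]]
  ]
}}

```text
time: 21.55
tool_pos: [560.0, 56.9, 186.0]
tcp_rot: [-180.0, 0.1, -7.9]
ft_force: [0.0, 0.2, 0.2]
finger_gap: 42.6
grip_force: 0.0
```

Run:
```python
from h import *
print(to(563.2,58.2,76,-8.2)); s=sensors.sense();print(s["tool_pos"],s["tcp_rot"],s["time"])
```

```text
[ 0.32 -0.17 11.   -0.    0.12  0.32]
[560.0039606   56.90993213 186.03471487] [-1.79999635e+02  1.20906684e-01 -7.87937892e+00] 21.55
```

{"method": "play_rows", "body": {
  "motion": [
    [[0.2,-0.1,4.5,0,0,0],[0.3,-0.15,9,0,0,0],[0.3,-0.15,10.9,0,0,0.3],[0.3,-0.15,10.9,0,0,0.3],[0.3,-0.15,10.9,0,0,0.3]]
  ]
}}

```text
time: 22.05
tool_pos: [563.6, 58.9, 78.7]
tcp_rot: [-180.0, 0.0, -8.1]
ft_force: [-0.2, 0.6, 0.4]
finger_gap: 42.8
grip_force: 0.0
```

{"method": "play_rows", "body": {
  "motion": [
    [[0,0,0,0,0,0],[0,0,0,0,0,0],[0,0,0,0,0,0],[0,0,0,0,0,0],[0,0,0,0,0,0]]
  ],
  "jaw": 0
}}

```text
time: 22.55
tool_pos: [565.6, 58.6, 80.7]
tcp_rot: [-179.9, -0.2, -8.2]
ft_force: [-0.7, 2.9, 7.2]
finger_gap: 12.8
grip_force: 60.1
```

{"method": "play_rows", "body": {
  "motion": [
    [[0,0,-2,0,0,0],[0,0,-6,0,0,0],[0,0,-10,0,0,0],[0,0,-12.5,0,0,0],[0,0,-12.5,0,0,0]]
  ]
}}

```text
time: 23.05
tool_pos: [566.6, 58.1, 208.9]
tcp_rot: [-179.9, -0.5, -8.2]
ft_force: [1.0, -0.6, -2.0]
finger_gap: 12.2
grip_force: 59.0
```

Run:
```python
from h import *
s=sensors.sense();print(s["tool_pos"],s["tcp_rot"],s["time"])
path((*s["tool_pos"],s["tcp_rot"][2]),(479,-258,180,12.7),10)
```

```text
[566.62595915  58.08507538 208.9364126 ] [-179.92491189   -0.50709667   -8.24906091] 23.05
[[-0.4, 3.3, 0.3, 0.0, 0.0, -2.1], [-0.8, 6.5, 0.6, 0.0, 0.0, -4.2], [-1.2, 9.8, 0.9, 0.0, 0.0, -6.3], [-1.7, 13.0, 1.2, 0.0, 0.0, -8.4], [-2.1, 16.3, 1.4, 0.0, 0.0, -10.5]]
[[-1.0, 3.1, 0.3, 0.0, 0.0, -2.1], [-2.0, 6.2, 0.6, 0.0, 0.0, -4.2], [-3.0, 9.4, 0.9, 0.0, 0.0, -6.3], [-4.0, 12.5, 1.2, 0.0, 0.0, -8.4], [-5.0, 15.6, 1.4, 0.0, 0.0, -10.5]]
```

{"method": "play_rows", "body": {
  "motion": [
    [[-0.6,3.3,0,0,0,-2.1],[-1.2,6.5,0,0,0,-4.2],[-1.8,9.8,0,0,0,-6.3],[-2.2,13.0,0,0,0,-8.4],[-2.6,16.3,0,0,0,-10.5]]
  ]
}}

```text
time: 23.55
tool_pos: [513.2, -100.3, 201.3]
tcp_rot: [-180.0, 0.1, 2.4]
ft_force: [0.7, 0.6, -3.1]
finger_gap: 12.6
grip_force: 59.1
```

{"method": "play_rows", "body": {
  "motion": [
    [[-1.0,3.1,0,0,0,-2.1],[-2.0,6.2,0,0,0,-4.2],[-3.0,9.4,0,0,0,-6.3],[-4.0,12.5,0,0,0,-8.4],[-4.5,15.6,0,0,0,-10.5]]
  ]
}}

```text
time: 24.05
tool_pos: [474.2, -257.9, 201.3]
tcp_rot: [-179.9, 0.1, 12.8]
ft_force: [1.4, 1.3, -3.6]
finger_gap: 12.3
grip_force: 59.1
```

{"method": "play_rows", "body": {
  "motion": [
    [[0,0,1,0,0,0],[0,0,2.5,0,0,0],[0,0,4,0,0,0],[0,0,4.5,0,0,0],[0,0,4.5,0,0,0]]
  ]
}}

```text
time: 24.55
tool_pos: [475.0, -255.5, 156.1]
tcp_rot: [-179.8, 0.1, 12.8]
ft_force: [1.0, -0.4, -2.7]
finger_gap: 12.4
grip_force: 59.1
```

Run:
```python
from h import *
print(to(480.2,-257.9,120,12.7)); s=sensors.sense();print(s["tool_pos"],s["tcp_rot"],s["time"])
```

```text
[ 0.47  0.36  3.61 -0.16  0.14  0.11]
[ 474.96605845 -255.53698034  156.08647948] [-1.79844540e+02  1.42909792e-01  1.28132473e+01] 24.55
```

{"method": "play_rows", "body": {
  "motion": [
    [[0.3,0.2,1.5,0,0,0],[0.45,0.3,2.5,0,0,0.1],[0.45,0.3,3.3,0,0,0.1],[0.45,0.3,3.3,0,0,0.1],[0.45,0.3,3.3,0,0,0.1]]
  ]
}}

```text
time: 25.05
tool_pos: [480.8, -258.9, 125.1]
tcp_rot: [-180.0, 0.0, 12.6]
ft_force: [-0.2, 0.5, -2.2]
finger_gap: 12.4
grip_force: 59.1
```

Run:
```python
from h import *
print(to(480.2,-257.9,105,12.7)); s=sensors.sense();print(s["tool_pos"],s["tcp_rot"],s["time"])
```

```text
[-0.03 -0.11  2.01 -0.03  0.02 -0.05]
[ 480.76949089 -258.9317651   125.05529178] [-1.79974396e+02  2.43212628e-02  1.26480023e+01] 25.05
```

{"method": "play_rows", "body": {
  "motion": [
    [[0,-0.05,0.6,0,0,0],[0,-0.1,1.2,0,0,0],[0,-0.1,1.8,0,0,0],[0,-0.1,2,0,0,0],[0,-0.1,2,0,0,0]]
  ]
}}

```text
time: 25.55
tool_pos: [480.3, -257.8, 104.6]
tcp_rot: [-180.0, 0.0, 12.6]
ft_force: [0.5, 0.1, -2.1]
finger_gap: 12.5
grip_force: 59.2
```

{"method": "play_rows", "body": {
  "motion": [
    [[0,0,0.3,0,0,0],[0,0,0.6,0,0,0],[0,0,0.6,0,0,0]]
  ]
}}

```text
time: 25.85
tool_pos: [481.4, -258.5, 100.6]
tcp_rot: [179.9, -0.1, 12.7]
ft_force: [-3.5, 1.9, 5.8]
finger_gap: 12.3
grip_force: 60.3
```

{"method": "play_rows", "body": {
  "motion": [
    [[0,0,0.2,0,0,0],[0,0,0.4,0,0,0],[0,0,0.4,0,0,0]]
  ]
}}

```text
time: 26.15
tool_pos: [482.9, -259.3, 100.5]
tcp_rot: [179.8, -0.2, 12.7]
ft_force: [-9.7, 6.9, 30.2]
finger_gap: 12.7
grip_force: 63.6
```

{"method": "play_rows", "body": {
  "motion": [
    [[0,0,0.2,0,0,0],[0,0,0.4,0,0,0],[0,0,0.4,0,0,0]]
  ]
}}

```text
time: 26.45
tool_pos: [485.4, -260.7, 100.2]
tcp_rot: [179.5, -0.5, 12.7]
ft_force: [-9.6, 7.3, 45.4]
finger_gap: 12.4
grip_force: 67.3
```

A is not the match either (100.5, predicted 100.7). It goes to the near slot, so C should be the match.

Run:
```python
from h import *
path((480,-258,200,12.7),(336,275,200,90),13)
```

```text
[[-0.2, -4.2, 0.0, 0.0, 0.0, -5.9], [-0.4, -8.5, 0.0, 0.0, 0.0, -11.9], [-0.5, -12.7, 0.0, 0.0, 0.0, -17.8], [-0.7, -17.0, 0.0, 0.0, 0.0, -23.8], [-0.9, -21.2, 0.0, 0.0, 0.0, -29.7]]
[[1.9, -3.8, 0.0, 0.0, 0.0, -5.9], [3.9, -7.5, 0.0, 0.0, 0.0, -11.9], [5.8, -11.3, 0.0, 0.0, 0.0, -17.8], [7.8, -15.1, 0.0, 0.0, 0.0, -23.8], [9.7, -18.9, 0.0, 0.0, 0.0, -29.7]]
[[3.6, -2.3, 0.0, 0.0, 0.0, -5.9], [7.1, -4.6, 0.0, 0.0, 0.0, -11.9], [10.7, -6.9, 0.0, 0.0, 0.0, -17.8]]
```

{"method": "play_rows", "body": {
  "motion": [
    [[0,0,-2.5,0,0,0],[0,0,-6,0,0,0],[0,0,-10,0,0,0],[0,0,-12,0,0,0],[0,0,-12,0,0,0]]
  ]
}}

```text
time: 26.95
tool_pos: [482.8, -259.5, 215.8]
tcp_rot: [179.7, -0.3, 12.7]
ft_force: [0.8, -0.0, -2.8]
finger_gap: 12.3
grip_force: 60.0
```

{"method": "play_rows", "body": {
  "motion": [
    [[-0.2,-4.2,0,0,0,-5.9],[-0.4,-8.5,0,0,0,-11.9],[-0.5,-12.7,0,0,0,-17.8],[-0.7,-17.0,0,0,0,-23.8],[-0.9,-21.2,0,0,0,-29.7]]
  ]
}}

```text
time: 27.45
tool_pos: [423.9, -51.5, 209.1]
tcp_rot: [-179.9, 0.1, 42.6]
ft_force: [0.2, 0.8, -2.9]
finger_gap: 12.2
grip_force: 59.8
```

{"method": "play_rows", "body": {
  "motion": [
    [[1.9,-3.8,0,0,0,-5.9],[3.9,-7.5,0,0,0,-11.9],[5.8,-11.3,0,0,0,-17.8],[7.8,-15.1,0,0,0,-23.8],[9.7,-18.9,0,0,0,-29.7]]
  ]
}}

```text
time: 27.95
tool_pos: [368.4, 153.2, 209.4]
tcp_rot: [-179.9, 0.1, 72.3]
ft_force: [0.5, -0.3, -3.1]
finger_gap: 12.6
grip_force: 59.9
```

{"method": "play_rows", "body": {
  "motion": [
    [[3.6,-2.3,0,0,0,-5.9],[7.1,-4.6,0,0,0,-11.9],[10.7,-6.9,0,0,0,-17.8],[10.7,-6.9,0,0,0,-17.8],[10.7,-6.9,0,0,0,-17.8]]
  ]
}}

```text
time: 28.45
tool_pos: [335.9, 275.2, 209.3]
tcp_rot: [-179.9, 0.1, 90.0]
ft_force: [-0.6, 0.2, -2.8]
finger_gap: 12.2
grip_force: 59.8
```

{"method": "play_rows", "body": {
  "motion": [
    [[0,0,1,0,0,0],[0,0,2,0,0,0],[0,0,2,0,0,0]]
  ]
}}

```text
time: 28.75
tool_pos: [336.4, 273.2, 188.5]
tcp_rot: [-179.8, 0.1, 89.7]
ft_force: [0.3, 0.5, -3.0]
finger_gap: 12.1
grip_force: 59.8
```

Run:
```python
from h import *
print(to(337,277,127.5,90)); s=sensors.sense();print(s["tool_pos"],s["tcp_rot"],s["finger_gap"],s["ft_force"],s["time"])
```

```text
[ 0.39  0.08  6.1  -0.19  0.13 -0.28]
[336.41036839 273.23266376 188.54311663] [-1.79811007e+02  1.27333856e-01  8.97185988e+01] 12.136160904801843 [ 0.2879315   0.45165209 -2.97975701] 28.75
```

{"method": "play_rows", "body": {
  "motion": [
    [[0.2,0,3,0,0,0],[0.2,0,5,0,0,0],[0.2,0,6,0,0,0],[0.2,0,6.2,0,0,0],[0.2,0,6.2,0,0,0]]
  ]
}}

```text
time: 29.25
tool_pos: [337.5, 276.7, 129.7]
tcp_rot: [180.0, -0.0, 89.8]
ft_force: [-0.4, 0.2, -2.9]
finger_gap: 12.2
grip_force: 59.9
```

{"method": "play_rows", "body": {
  "motion": [
    [[0,0,0.1,0,0,0],[0,0,0.2,0,0,0],[0,0,0.2,0,0,0]]
  ]
}}

```text
time: 29.55
tool_pos: [337.6, 277.2, 127.9]
tcp_rot: [179.9, -0.0, 89.8]
ft_force: [0.2, -0.4, -2.1]
finger_gap: 12.3
grip_force: 59.9
```

{"method": "play_rows", "body": {
  "motion": [
    [[0,0,0.1,0,0,0],[0,0,0.1,0,0,0]]
  ]
}}

```text
time: 29.75
tool_pos: [337.3, 277.0, 126.5]
tcp_rot: [180.0, -0.0, 89.9]
ft_force: [0.0, 0.5, -2.0]
finger_gap: 12.9
grip_force: 60.0
```

{"method": "play_rows", "body": {
  "motion": [
    [[0,0,0.1,0,0,0],[0,0,0.1,0,0,0]]
  ]
}}

```text
time: 29.95
tool_pos: [337.6, 277.0, 126.3]
tcp_rot: [180.0, -0.0, 89.9]
ft_force: [-2.7, -4.4, 5.2]
finger_gap: 12.4
grip_force: 61.0
```

{"method": "play_rows", "body": {
  "motion": [
    [[0,0,0,0,0,0],[0,0,0,0,0,0],[0,0,0,0,0,0],[0,0,0,0,0,0]]
  ],
  "jaw": 0.5
}}

```text
time: 30.35
tool_pos: [337.2, 276.9, 125.3]
tcp_rot: [180.0, -0.0, 89.8]
ft_force: [-0.4, 0.2, 0.0]
finger_gap: 42.8
grip_force: 0.0
```

{"method": "play_rows", "body": {
  "motion": [
    [[0,0,-2,0,0,0],[0,0,-5,0,0,0],[0,0,-9,0,0,0],[0,0,-9,0,0,0]]
  ]
}}

```text
time: 30.75
tool_pos: [339.8, 278.6, 221.3]
tcp_rot: [179.5, -0.3, 89.8]
ft_force: [1.2, -0.1, 0.5]
finger_gap: 43.0
grip_force: 0.0
```

Run:
```python
from h import *
d=snap("top")
print(*mags(d,(255,140,355,240),thr=85),sep="\n")
print("shelf",*mags(d,(180,150,250,275),z=140,thr=95),sep="\n")
s=sensors.sense();print(s["tool_pos"],s["finger_gap"])
path((*s["tool_pos"],90),(446,-3,190,12),10)
```

```text
[446.   -3.   12.1  25.5   4.2]
shelf
[508.6 273.9  89.7   5.7  27.5]
[421.7 273.1  88.9   5.5  28.2]
[338.93807395 278.04987276 218.63795687] 43.097277728844475
[[-2.8, 1.1, 0.3, 0.0, 0.0, 7.8], [-5.6, 2.1, 0.6, 0.0, 0.0, 15.6], [-8.4, 3.2, 0.9, 0.0, 0.0, 23.4], [-11.2, 4.3, 1.1, 0.0, 0.0, 31.2], [-14.1, 5.4, 1.4, 0.0, 0.0, 39.0]]
[[-1.5, 2.6, 0.3, 0.0, 0.0, 7.8], [-3.0, 5.2, 0.6, 0.0, 0.0, 15.6], [-4.5, 7.8, 0.9, 0.0, 0.0, 23.4], [-6.0, 10.4, 1.1, 0.0, 0.0, 31.2], [-7.6, 13.0, 1.4, 0.0, 0.0, 39.0]]
```

{"method": "play_rows", "body": {
  "motion": [
    [[-2.8,1.1,0.3,0,0,7.8],[-5.6,2.1,0.6,0,0,15.6],[-8.4,3.2,0.9,0,0,23.4],[-11.2,4.3,1.1,0,0,31.2],[-14.1,5.4,1.4,0,0,39]]
  ]
}}

```text
time: 31.3
tool_pos: [390.6, 134.6, 200.1]
tcp_rot: [-180.0, 0.1, 50.5]
ft_force: [0.5, 0.4, 0.1]
finger_gap: 42.5
grip_force: 0.0
```

{"method": "play_rows", "body": {
  "motion": [
    [[-1.5,2.6,0.3,0,0,7.8],[-3.0,5.2,0.6,0,0,15.6],[-4.5,7.8,0.9,0,0,23.4],[-6.0,10.4,1.1,0,0,31.2],[-7.6,13.0,1.4,0,0,39]]
  ]
}}

```text
time: 31.8
tool_pos: [443.4, -6.4, 186.1]
tcp_rot: [-180.0, 0.1, 11.5]
ft_force: [0.8, -0.3, 0.3]
finger_gap: 42.8
grip_force: 0.0
```

{"method": "play_rows", "body": {
  "motion": [
    [[0,0,0,0,0,0],[0,0,0,0,0,0],[0,0,0,0,0,0]]
  ]
}}

```text
time: 32.1
tool_pos: [443.1, -4.5, 186.7]
tcp_rot: [-180.0, 0.1, 12.0]
ft_force: [-0.1, -0.9, 0.3]
finger_gap: 42.8
grip_force: 0.0
```

Run:
```python
from h import *
print(to(446,-3,76,12.1)); s=sensors.sense();print(s["tool_pos"],s["tcp_rot"],s["time"])
```

```text
[ 0.33 -0.08 11.07 -0.04  0.06 -0.13]
[443.10266118  -4.49975759 186.6966101 ] [-1.79955782e+02  5.67932511e-02  1.19660610e+01] 32.1
```

{"method": "play_rows", "body": {
  "motion": [
    [[0.2,-0.1,4.5,0,0,0],[0.3,-0.1,9,0,0,0],[0.3,-0.1,10.9,0,0,0],[0.3,-0.1,10.9,0,0,0],[0.3,-0.1,10.9,0,0,0]]
  ]
}}

```text
time: 32.6
tool_pos: [446.4, -2.9, 78.9]
tcp_rot: [-180.0, -0.0, 12.0]
ft_force: [0.5, 0.3, 0.1]
finger_gap: 42.6
grip_force: 0.0
```

{"method": "play_rows", "body": {
  "motion": [
    [[0,0,0,0,0,0],[0,0,0,0,0,0],[0,0,0,0,0,0],[0,0,0,0,0,0],[0,0,0,0,0,0]]
  ],
  "jaw": 0
}}

```text
time: 33.1
tool_pos: [448.1, -3.5, 80.3]
tcp_rot: [180.0, -0.2, 11.9]
ft_force: [-0.1, 2.1, 7.6]
finger_gap: 12.6
grip_force: 60.0
```

{"method": "play_rows", "body": {
  "motion": [
    [[0,0,-2,0,0,0],[0,0,-6,0,0,0],[0,0,-10,0,0,0],[0,0,-12.5,0,0,0],[0,0,-12.5,0,0,0]]
  ]
}}

```text
time: 33.6
tool_pos: [449.0, -4.1, 208.2]
tcp_rot: [179.8, -0.5, 11.8]
ft_force: [0.5, -0.1, -2.7]
finger_gap: 12.6
grip_force: 59.1
```

Run:
```python
from h import *
s=sensors.sense();print(s["tool_pos"],s["tcp_rot"],s["time"])
path((*s["tool_pos"],s["tcp_rot"][2]),(480,-258,170,12.7),7)
```

```text
[449.01822441  -4.08183671 208.20490744] [179.83620326  -0.4531097   11.84603839] 33.6
[[-0.3, 3.6, 0.5, 0.0, 0.0, -0.1], [-0.6, 7.3, 1.1, 0.0, 0.0, -0.2], [-0.9, 10.9, 1.6, 0.0, 0.0, -0.4], [-1.2, 14.6, 2.2, 0.0, 0.0, -0.5], [-1.6, 18.2, 2.7, 0.0, 0.0, -0.6]]
[[-0.4, 3.6, 0.5, 0.0, 0.0, -0.1], [-0.7, 7.3, 1.1, 0.0, 0.0, -0.2]]
```

Offset is about −2 mm along the length, and a seated TCP should read about 92.

{"method": "play_rows", "body": {
  "motion": [
    [[-0.3,3.6,0,0,0,0],[-0.6,7.3,0.3,0,0,0],[-0.9,10.9,0.6,0,0,0],[-1.2,14.6,1,0,0,-0.5],[-1.6,18.2,1.5,0,0,-0.6]]
  ]
}}

```text
time: 34.1
tool_pos: [467.4, -186.3, 186.4]
tcp_rot: [-179.9, 0.1, 12.5]
ft_force: [0.4, 0.3, -2.5]
finger_gap: 12.3
grip_force: 59.2
```

{"method": "play_rows", "body": {
  "motion": [
    [[-0.4,3.6,0.5,0,0,-0.1],[-0.7,7.3,1.5,0,0,-0.2],[-0.7,7.3,3,0,0,-0.2],[-0.7,7.3,3.5,0,0,-0.2],[-0.7,7.3,3.5,0,0,-0.2]]
  ]
}}

```text
time: 34.6
tool_pos: [475.5, -256.4, 150.8]
tcp_rot: [-179.8, 0.2, 12.7]
ft_force: [0.0, 0.8, -2.8]
finger_gap: 12.2
grip_force: 59.3
```

{"method": "play_rows", "body": {
  "motion": [
    [[0,0,0,0,0,0],[0,0,0,0,0,0]]
  ]
}}

```text
time: 34.8
tool_pos: [477.5, -257.2, 154.0]
tcp_rot: [180.0, -0.0, 12.7]
ft_force: [0.3, 0.1, -2.7]
finger_gap: 12.3
grip_force: 59.3
```

Run:
```python
from h import *
print(to(480,-258,122,12.7)); s=sensors.sense();print(s["tool_pos"],s["tcp_rot"],s["time"])
```

```text
[ 0.23  0.13  3.2   0.04 -0.05  0.02]
[ 477.47505274 -257.24974297  154.0455352 ] [ 1.79955050e+02 -4.93665554e-02  1.27155556e+01] 34.8
```

{"method": "play_rows", "body": {
  "motion": [
    [[0.2,0.1,1.5,0,0,0],[0.2,0.1,2.5,0,0,0],[0.2,0.1,3.1,0,0,0],[0.2,0.1,3.1,0,0,0],[0.2,0.1,3.1,0,0,0]]
  ]
}}

```text
time: 35.3
tool_pos: [479.0, -258.3, 122.0]
tcp_rot: [-180.0, 0.0, 12.6]
ft_force: [0.6, -0.1, -2.2]
finger_gap: 12.3
grip_force: 59.3
```

{"method": "play_rows", "body": {
  "motion": [
    [[0,0,0.6,0,0,0],[0,0,1.2,0,0,0],[0,0,1.7,0,0,0],[0,0,1.7,0,0,0],[0,0,1.7,0,0,0]]
  ]
}}

```text
time: 35.8
tool_pos: [479.2, -258.1, 104.9]
tcp_rot: [-180.0, -0.0, 12.6]
ft_force: [2.8, 0.3, -4.6]
finger_gap: 12.3
grip_force: 59.3
```

{"method": "play_rows", "body": {
  "motion": [
    [[0,0,0.3,0,0,0],[0,0,0.6,0,0,0],[0,0,0.6,0,0,0]]
  ]
}}

```text
time: 36.1
tool_pos: [479.3, -258.4, 99.1]
tcp_rot: [180.0, -0.0, 12.7]
ft_force: [2.5, -0.4, -2.3]
finger_gap: 12.8
grip_force: 59.4
```

{"method": "play_rows", "body": {
  "motion": [
    [[0,0,0.2,0,0,0],[0,0,0.4,0,0,0],[0,0,0.4,0,0,0]]
  ]
}}

```text
time: 36.4
tool_pos: [479.3, -258.4, 95.2]
tcp_rot: [180.0, -0.0, 12.6]
ft_force: [4.2, 0.1, -1.9]
finger_gap: 12.2
grip_force: 59.5
```

C passes the rib height, so it matches. I'll seat it and release.

{"method": "play_rows", "body": {
  "motion": [
    [[0.1,0,0.1,0,0,0],[0.15,0,0.25,0,0,0],[0.15,0,0.35,0,0,0],[0.15,0,0.35,0,0,0]]
  ]
}}

```text
time: 36.8
tool_pos: [480.1, -258.1, 92.4]
tcp_rot: [-180.0, 0.1, 12.7]
ft_force: [-3.4, 3.6, 8.3]
finger_gap: 12.6
grip_force: 60.8
```

{"method": "play_rows", "body": {
  "motion": [
    [[0,0,0.1,0,0,0],[0,0,0.15,0,0,0],[0,0,0.15,0,0,0]]
  ]
}}

```text
time: 37.1
tool_pos: [480.3, -258.3, 92.5]
tcp_rot: [180.0, 0.1, 12.7]
ft_force: [-8.1, 6.0, 18.9]
finger_gap: 12.5
grip_force: 62.3
```

{"method": "play_rows", "body": {
  "motion": [
    [[0,0,-0.1,0,0,0],[0,0,-0.1,0,0,0],[0,0,-0.1,0,0,0],[0,0,-0.1,0,0,0]]
  ],
  "jaw": 0.5
}}

```text
time: 37.5
tool_pos: [480.3, -258.0, 90.8]
tcp_rot: [-180.0, 0.0, 12.6]
ft_force: [0.3, 0.5, 0.1]
finger_gap: 43.0
grip_force: 0.0
```

{"method": "play_rows", "body": {
  "motion": [
    [[0,0,-2,0,0,0],[0,0,-6,0,0,0],[0,0,-10,0,0,0],[0,0,-12,0,0,0],[0,0,-12,0,0,0]]
  ]
}}

```text
time: 38.0
tool_pos: [482.5, -259.3, 215.7]
tcp_rot: [179.7, -0.3, 12.6]
ft_force: [0.5, -0.4, 0.0]
finger_gap: 42.6
grip_force: 0.0
```

Run:
```python
from h import *
s=sensors.sense();print(s["tool_pos"],s["tcp_rot"],s["time"],s["finger_gap"])
path((*s["tool_pos"],s["tcp_rot"][2]),(360,-359,215,93.8),10)
d=dict(np.load("top0.npz")); hsv=cv2.cvtColor(d["bgr"],cv2.COLOR_BGR2HSV)
m=cv2.inRange(hsv,(18,120,90),(38,255,255)); m[:220]=0;m[260:]=0;m[:,:400]=0;m[:,480:]=0
ys,xs=np.where(m>0);print(xs.min(),xs.max(),ys.min(),ys.max())
for y in range(ys.min(),ys.max()+1): print(y,"".join("%4d"%d["bgr"][y,x].max() if m[y,x] else "   ." for x in range(xs.min(),xs.max()+1)))
```

```text
[ 482.50685537 -259.34550893  215.65651577] [179.7086239   -0.27107964  12.64991711] 38.0 42.554264287405516
[[-1.4, 0.7, 0.0, 0.0, 0.0, -8.1], [-2.8, 1.4, 0.0, 0.0, 0.0, -16.2], [-4.2, 2.1, 0.0, 0.0, 0.0, -24.3], [-5.7, 2.8, 0.0, 0.0, 0.0, -32.5], [-7.1, 3.5, 0.0, 0.0, 0.0, -40.6]]
[[-1.5, -0.4, 0.0, 0.0, 0.0, -8.1], [-3.1, -0.8, 0.0, 0.0, 0.0, -16.2], [-4.6, -1.2, 0.0, 0.0, 0.0, -24.3], [-6.1, -1.5, 0.0, 0.0, 0.0, -32.5], [-7.7, -1.9, 0.0, 0.0, 0.0, -40.6]]
435 463 229 241
229    .   .   .   .   .   .   .   .   .   .   .   .   . 138 139 138 141 139 139 139 140   .   .   .   .   .   .   .   .
230    .   . 137 139 139 139 139 139 141 140 140 140 140 140 141 138   .   .   .   .   .   .   .   .   .   .   .   .   .
231  139 139 141 139 138 139   .   .   .   .   .   .   .   .   .   .   .   .   . 152 166 164 206 219 218 215 214 213 170
232  124 128   .   .   .   .   .   . 187 195 181 171 166 161 161 159 159 159 153 149 150 148 199 215 214 214 214 213 182
233    .   .   .   .   . 203 223 221 222 221 191 159 159 158 160 153 148 143 141 138 136 133 159 171 172 195 210 213 174
234    .   .   
[... 252 characters left out ...]
  . 212 222 223 222 221 175 115   . 177 216 225 225 226 227 227 228 228 227 226 224 194 161 162
237    .   .   .   .   .   . 207 222 222 222 190 149 129 123 178 216 224 219 217 215 212 200 191 180 170 156 156 160 162
238    .   .   .   .   .   . 204 189 158 159 160 159 152 147 145 149 151 145 155 160 158 158 159 158 158 158 164 166 164
239    .   .   .   .   .   . 149 160 160 160 160 160 160 160 159 159 165 164 165 166 155 149   .   .   .   .   .   .   .
240    . 119 118 127 122   . 153 166 164 165 153 146 139 128   . 118   .   .   .   .   .   .   .   .   .   .   .   .   .
241    . 126 125 127 125 123   .   . 126   .   .   .   .   .   .   .   .   .   .   .   .   .   .   .   .   .   .   .   .
```

{"method": "play_rows", "body": {
  "motion": [
    [[-1.4,0.7,0,0,0,-8.1],[-2.8,1.4,0,0,0,-16.2],[-4.2,2.1,0,0,0,-24.3],[-5.7,2.8,0,0,0,-32.5],[-7.1,3.5,0,0,0,-40.6]]
  ]
}}

```text
time: 38.5
tool_pos: [417.8, -307.6, 209.5]
tcp_rot: [-179.9, -0.0, 53.6]
ft_force: [0.9, 0.1, 0.2]
finger_gap: 42.7
grip_force: 0.0
```

{"method": "play_rows", "body": {
  "motion": [
    [[-1.5,-0.4,0,0,0,-8.1],[-3.1,-0.8,0,0,0,-16.2],[-4.6,-1.2,0,0,0,-24.3],[-6.1,-1.5,0,0,0,-32.5],[-7.7,-1.9,0,0,0,-40.6]]
  ]
}}

```text
time: 39.0
tool_pos: [356.7, -357.9, 209.6]
tcp_rot: [-179.9, -0.1, 94.2]
ft_force: [0.3, 0.2, -0.4]
finger_gap: 42.4
grip_force: 0.0
```

{"method": "play_rows", "body": {
  "motion": [
    [[0,0,0,0,0,0],[0,0,0,0,0,0],[0,0,0,0,0,0]]
  ]
}}

```text
time: 39.3
tool_pos: [358.0, -357.5, 210.6]
tcp_rot: [-180.0, -0.1, 93.7]
ft_force: [-0.2, 0.8, -0.4]
finger_gap: 42.6
grip_force: 0.0
```

Run:
```python
from h import *
d=dict(np.load("top0.npz")); y=back(d,(454.5,235.6),155); print(y)
# side view check
s=dict(np.load("side0.npz")); print("side predicted tab top px",proj(s,y))
print(to(y[0],y[1],132,93.8)); q=sensors.sense();print(q["tool_pos"],q["tcp_rot"],q["time"])
a=snap("side"); b=cv2.resize(a["bgr"][90:190,215:315],None,fx=4.6,fy=4.6,interpolation=2)
c=cv2.resize(s["bgr"][100:150,235:305],None,fx=4.6,fy=4.6,interpolation=2); u=(proj(s,y)-[235,100]+.5)*4.6; cv2.circle(c,tuple(int(v) for v in u),3,(0,0,255),1)
cv2.imwrite("pics/p4.png",np.hstack([b,cv2.copyMakeBorder(c,0,b.shape[0]-c.shape[0],0,0,0)]))
```

```text
[ 358.50460686 -362.63003332  155.        ]
side predicted tab top px [258.78663587 114.65010854]
[-0.52  0.02  7.86 -0.02 -0.06 -0.11]
[ 357.95882069 -357.4838663   210.62401838] [-1.79981168e+02 -5.65611922e-02  9.36889814e+01] 39.3
```

View pics/p4.png

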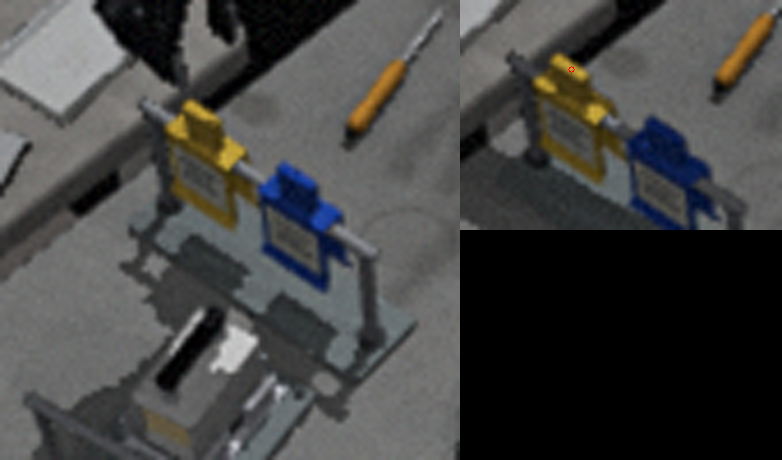

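The side view shows magazine C down in the cradle, and the predicted tab point falls on the yellow tab. I'll descend and grip it.

{"method": "play_rows", "body": {
  "motion": [
    [[-0.3,0,3,0,0,0],[-0.5,0,6,0,0,0],[-0.5,0,7.5,0,0,0],[-0.5,0,7.6,0,0,0],[-0.5,0,7.6,0,0,0]]
  ]
}}

```text
time: 39.85
tool_pos: [358.4, -362.9, 135.8]
tcp_rot: [180.0, -0.0, 93.8]
ft_force: [0.5, 0.0, 1.3]
finger_gap: 42.8
grip_force: 0.0
```

Run:
```python
from h import *
print(to(358.5,-362.6,133,93.8)); q=sensors.sense();print(q["tool_pos"],q["ft_force"])
```

```text
[ 0.03  0.02  0.28  0.   -0.01  0.04]
[ 358.35735069 -362.94327217  135.7765696 ] [0.53455324 0.0118874  1.3496073 ]
```

{"method": "play_rows", "body": {
  "motion": [
    [[0,0,0.3,0,0,0],[0,0,0.5,0,0,0],[0,0,0.5,0,0,0]]
  ]
}}

```text
time: 40.15
tool_pos: [358.3, -363.3, 130.9]
tcp_rot: [180.0, 0.0, 93.8]
ft_force: [-0.5, -0.6, 0.1]
finger_gap: 42.6
grip_force: 0.0
```

{"method": "play_rows", "body": {
  "motion": [
    [[0,0,0,0,0,0],[0,0,0,0,0,0],[0,0,0,0,0,0],[0,0,0,0,0,0],[0,0,0,0,0,0]]
  ],
  "jaw": 0,
  "squeeze": 40
}}

```text
time: 40.65
tool_pos: [358.2, -363.2, 130.6]
tcp_rot: [180.0, 0.0, 93.8]
ft_force: [-0.3, 0.9, 3.2]
finger_gap: 9.0
grip_force: 43.5
```

{"method": "play_rows", "body": {
  "motion": [
    [[0,0,-1,0,0,0],[0,0,-4,0,0,0],[0,0,-7,0,0,0],[0,0,-10,0,0,0],[0,0,-10,0,0,0]]
  ]
}}

```text
time: 41.15
tool_pos: [359.7, -365.0, 236.1]
tcp_rot: [179.7, 0.4, 93.9]
ft_force: [-0.5, 0.3, -0.6]
finger_gap: 8.7
grip_force: 43.2
```

Run:
```python
from h import *
s=sensors.sense();print(s["tool_pos"],s["tcp_rot"],s["time"],s["finger_gap"])
# bar of cradle
a=np.radians(12.7); t=np.array([478,-258.5])+95*np.array([np.cos(a),np.sin(a)]); print("bar",t)
path((*s["tool_pos"],s["tcp_rot"][2]),(*t,235,102.7),7)
EOF
```

```text
[ 359.67589469 -365.01624173  236.14299093] [179.72510237   0.39059059  93.85006455] 41.15 8.718858808296943
bar [ 570.67578167 -237.61461059]
[[1.6, 3.1, 0.0, 0.0, 0.0, -1.3], [3.2, 6.3, 0.0, 0.0, 0.0, -2.5], [4.8, 9.4, 0.0, 0.0, 0.0, -3.8], [6.5, 12.5, 0.1, 0.0, 0.0, -5.1], [8.1, 15.6, 0.1, 0.0, 0.0, -6.3]]
[[1.3, 3.3, 0.0, 0.0, 0.0, -1.3], [2.5, 6.6, 0.0, 0.0, 0.0, -2.5]]Traceback (most recent call last):
  File "<stdin>", line 6, in <module>
NameError: name 'EOF' is not defined
```

{"method": "play_rows", "body": {
  "motion": [
    [[1.6,3.1,0,0,0,-1.3],[3.2,6.3,0,0,0,-2.5],[4.8,9.4,0,0,0,-3.8],[6.5,12.5,0,0,0,-5.1],[8.1,15.6,0,0,0,-6.3]]
  ]
}}

```text
time: 41.65
tool_pos: [509.1, -270.7, 229.9]
tcp_rot: [-180.0, -0.0, 100.2]
ft_force: [0.7, -1.2, -1.2]
finger_gap: 9.0
grip_force: 43.1
```

{"method": "play_rows", "body": {
  "motion": [
    [[1.3,3.3,0,0,0,-1.3],[2.5,6.5,0,0,0,-2.5],[2.5,6.5,0,0,0,-2.5],[2.5,6.5,0,0,0,-2.5],[2.5,6.5,0,0,0,-2.5]]
  ]
}}

```text
time: 42.15
tool_pos: [567.2, -236.0, 229.9]
tcp_rot: [-179.9, -0.0, 102.6]
ft_force: [-0.3, 0.1, -1.2]
finger_gap: 9.1
grip_force: 43.2
```

Run:
```python
from h import *
print(to(570,-238,200,102.7)); s=sensors.sense();print(s["tool_pos"],s["tcp_rot"],s["time"])
a=snap("side"); b=snap("top")
cv2.imwrite("pics/p5.png",np.hstack([cv2.resize(a["bgr"][100:220,200:290],None,fx=4.4,fy=4.4,interpolation=2),cv2.resize(b["bgr"][130:250,360:450],None,fx=4.4,fy=4.4,interpolation=2)]))
```

```text
[-0.25  0.24  2.99 -0.05 -0.02 -0.08]
[ 567.17380344 -236.0329839   229.91059338] [-1.79946217e+02 -1.87940188e-02  1.02619824e+02] 42.15
```

View pics/p5.png

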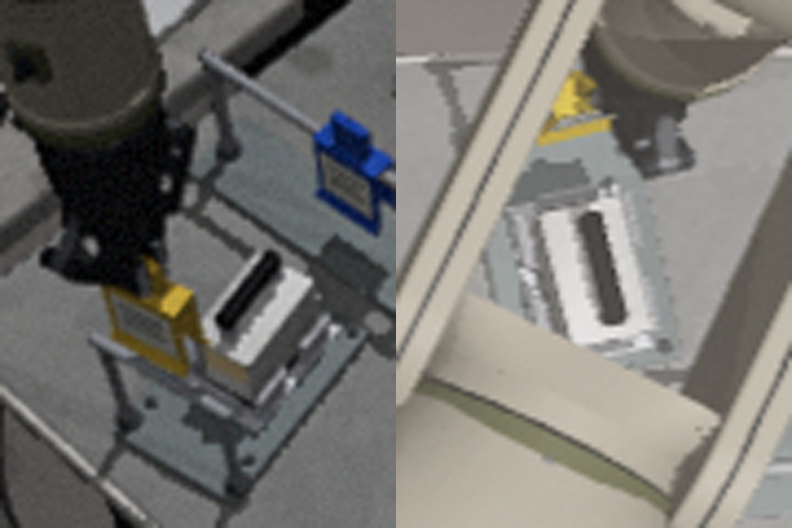

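The card is upright above the cradle bar and magazine C sits in the pocket. I'll lower the card just short of the bar, check, then go down.

{"method": "play_rows", "body": {
  "motion": [
    [[-0.15,0.1,1,0,0,0],[-0.2,0.2,2,0,0,0],[-0.2,0.2,2,0,0,0],[-0.2,0.2,2,0,0,0]]
  ]
}}

```text
time: 42.65
tool_pos: [569.6, -237.1, 209.3]
tcp_rot: [-179.9, -0.1, 102.6]
ft_force: [0.5, 0.7, -0.8]
finger_gap: 9.3
grip_force: 43.2
```

Run:
```python
from h import *
print(to(570,-238,134,102.7)); s=sensors.sense();print(s["tool_pos"],s["tcp_rot"],s["time"])
```

```text
[-0.1   0.03  7.53 -0.08 -0.07 -0.07]
[ 569.62354887 -237.12930802  209.26495203] [-1.79920973e+02 -6.84873893e-02  1.02631063e+02] 42.65
```

{"method": "play_rows", "body": {
  "motion": [
    [[0,0,0.7,0,0,0],[-0.1,0,1.4,0,0,0],[-0.1,0,2,0,0,0],[-0.1,0,2.5,0,0,0]]
  ]
}}

```text
time: 43.05
tool_pos: [570.9, -238.2, 185.0]
tcp_rot: [179.9, 0.0, 102.6]
ft_force: [4.3, 0.8, 4.5]
finger_gap: 9.3
grip_force: 44.0
```

{"method": "play_rows", "body": {
  "motion": [
    [[0,0,1,0,0,0],[0,0,2,0,0,0],[0,0,3,0,0,0],[0,0,4,0,0,0],[0,0,4.2,0,0,0]]
  ]
}}

```text
time: 43.55
tool_pos: [571.7, -237.9, 142.5]
tcp_rot: [179.8, 0.0, 102.6]
ft_force: [7.3, 1.6, 3.3]
finger_gap: 9.0
grip_force: 44.0
```

{"method": "play_rows", "body": {
  "motion": [
    [[0,0,0.3,0,0,0],[0,0,0.6,0,0,0],[0,0,0.6,0,0,0]]
  ]
}}

```text
time: 43.85
tool_pos: [571.7, -237.8, 136.9]
tcp_rot: [179.8, 0.0, 102.7]
ft_force: [8.5, 1.3, -0.7]
finger_gap: 9.1
grip_force: 43.5
```

{"method": "play_rows", "body": {
  "motion": [
    [[0,0.2,0,0,0,0],[0,0.25,0.2,0,0,0],[0,0.25,0.4,0,0,0],[0,0.25,0.4,0,0,0]]
  ]
}}

```text
time: 44.25
tool_pos: [572.3, -237.4, 132.1]
tcp_rot: [-179.9, -0.1, 102.6]
ft_force: [1.6, 0.3, -1.4]
finger_gap: 9.0
grip_force: 43.1
```

{"method": "play_rows", "body": {
  "motion": [
    [[0,0,0.1,0,0,0],[0,0,0.2,0,0,0],[0,0,0.2,0,0,0]]
  ]
}}

```text
time: 44.55
tool_pos: [572.5, -237.7, 130.9]
tcp_rot: [-180.0, -0.0, 102.6]
ft_force: [0.8, 0.3, -0.7]
finger_gap: 8.9
grip_force: 43.1
```

The card should be resting on the bar. I'll release it, rise, and retreat to clear the view.

{"method": "play_rows", "body": {
  "motion": [
    [[0,0,0,0,0,0],[0,0,0,0,0,0],[0,0,0,0,0,0],[0,0,0,0,0,0]]
  ],
  "jaw": 0.5
}}

```text
time: 44.95
tool_pos: [573.0, -237.7, 131.5]
tcp_rot: [180.0, 0.0, 102.6]
ft_force: [-0.1, 0.4, 0.9]
finger_gap: 42.2
grip_force: 0.0
```

{"method": "play_rows", "body": {
  "motion": [
    [[0,0,-2,0,0,0],[0,0,-6,0,0,0],[0,0,-10,0,0,0],[0,0,-14,0,0,0],[0,0,-16,0,0,0]]
  ]
}}

```text
time: 45.45
tool_pos: [574.1, -238.2, 296.4]
tcp_rot: [179.7, 0.2, 102.6]
ft_force: [-0.2, 0.2, 0.4]
finger_gap: 42.9
grip_force: 0.0
```

{"method": "play_rows", "body": {
  "motion": [
    [[-4,-1.5,0,0,0,0],[-8,-3,0,0,0,0],[-12,-4.5,0,0,0,0],[-16,-6,0,0,0,0],[-20,-7.5,0,0,0,0]]
  ]
}}

```text
time: 45.95
tool_pos: [543.1, -450.8, 291.4]
tcp_rot: [180.0, 0.0, 102.7]
ft_force: [1.2, -0.0, 0.1]
finger_gap: 42.9
grip_force: 0.0
```

{"method": "play_rows", "body": {
  "motion": [
    [[-4,-3,0,0,0,0],[-8,-6,0,0,0,0],[-10,-9,0,0,0,0],[-10,-9,0,0,0,0],[-10,-9,0,0,0,0]]
  ]
}}

```text
time: 46.45
tool_pos: [476.8, -567.2, 290.9]
tcp_rot: [180.0, -0.0, 102.5]
ft_force: [0.3, 0.4, 0.2]
finger_gap: 42.8
grip_force: 0.0
```

Run:
```python
from h import *
b=snap("top"); a=snap("side")
print("shelf",*mags(b,(180,150,250,275),z=140,thr=95),sep="\n")
print("cradle",*mags(b,(370,150,440,230),z=107,thr=95),sep="\n"); print(sensors.sense()["tool_pos"])
A=cv2.resize(b["bgr"][140:290,170:480],None,fx=2.5,fy=2.5,interpolation=2)
B=cv2.resize(a["bgr"][95:170,215:370],None,fx=3,fy=3,interpolation=2)
B=cv2.copyMakeBorder(B,0,0,0,A.shape[1]-B.shape[1],0); cv2.imwrite("pics/p6.png",np.vstack([A,B]))
```

```text
shelf
[508.9 273.6  89.7   5.4  26.8]
[422.8 272.8  89.5   4.6  27.5]
[335.2 271.9  88.9   5.2  27.8]
cradle
[ 478.  -255.7   12.2   26.     5.8]
[ 478.40149835 -565.62923777  291.36639607]
```

View pics/p6.png

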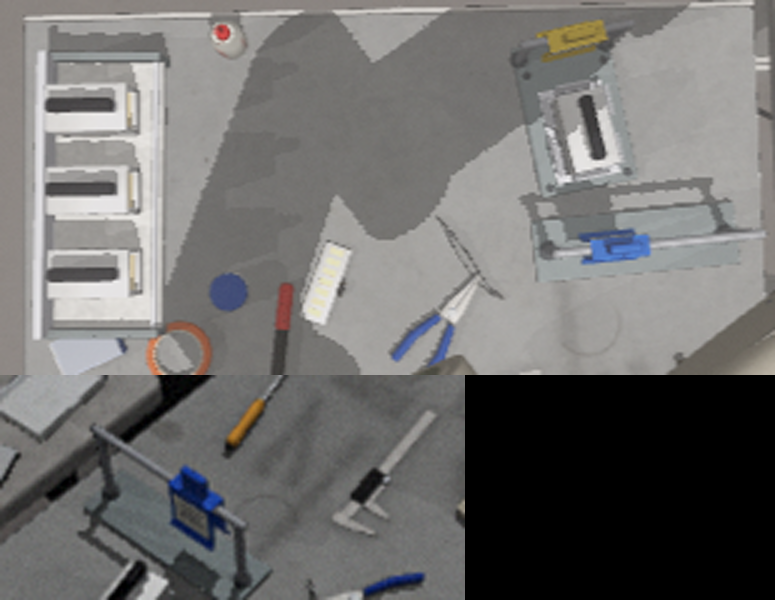

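The picture shows three magazines square in a row on the shelf, C in the cradle, the yellow card astride the middle of the cradle bar, and the blue card in place. Handing in.

```bash
python3 -c "
from bench import job
print(job.hand_in())"
```

```text
the job is handed in; nothing more can be done
None
```

The job is handed in: the matching magazine is seated in the cradle, the yellow card hangs at the middle of the cradle bar, the other three magazines stand in a row on the shelf, and the blue card was not touched; the hand-in returned no verdict.

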